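Pack the TV wall-mount kit

TASK

Pack the TV wall-mount kit before it goes out: lay the filling knife, the brush and every T-bracket on the bench (as many as there are) flat in their own keyed pockets of the tray, heads in the wide ends, and thread the three spacer collars fully home on the spindle stand, large first, then medium, then small on top. Leave the tape measure and the bulb box where they are.

Things in the scene. Friction and masses are not known exactly. Their poses are not given: they have to be found in the camera images.
- tray: fixed kit tray (black walls) 180 x 284 x 14 mm, floor 4 mm thick, walls 10 mm above it. Origin under its centre, z up. Five keyed pockets along its x, 56 mm apart in y, open inside |x| < 84 mm, 52 mm wide at the head end, 32 mm at the stem end. A wall-less finger channel, |x| < 34 mm, crosses them all. Two pockets have the wide end at +x, three at -x
- pocket_knife (a point): point on the tray floor (4 mm above the table), middle of the filling-knife pocket (full length, at the tray's +y edge, wide end at tray +x); same axes as the tray; the tip of the part's head belongs 80 mm from it towards the wide end
- pocket_brush (a point): point on the tray floor (4 mm above the table), middle of the brush pocket (next to the knife pocket, shortened at its narrow end, wide end at tray +x); same axes as the tray; the tip of the part's head belongs 80 mm from it towards the wide end
- pocket_a (a point): point on the tray floor (4 mm above the table), middle of the first bracket pocket (middle of the tray, wide end at tray -x); same axes as the tray; the tip of the part's head belongs 80 mm from it towards the wide end
- pocket_b (a point): point on the tray floor (4 mm above the table), middle of the second bracket pocket (wide end at tray -x); same axes as the tray; the tip of the part's head belongs 80 mm from it towards the wide end
- pocket_c (a point): point on the tray floor (4 mm above the table), middle of the third bracket pocket (at the tray's -y edge, wide end at tray -x); same axes as the tray; the tip of the part's head belongs 80 mm from it towards the wide end
- knife: filling knife, loose, 160 mm long: dark wooden handle 24 mm wide, 16 mm thick (x = -80 to +28 mm), thin steel blade 45 mm wide, 4 mm thick at mid-height, to x = +80 mm. Origin at the grip point on the handle, mid-thickness (8 mm above what it lies on); +x runs to the blade; same either face up. May be absent
- brush: flat brush, loose, 138 mm long: pale wooden handle 24 mm wide, 16 mm thick (x = -58 to +37 mm), steel ferrule and black bristle block 45 mm wide, 16 mm thick, from x = +35 to +80 mm. Origin at the grip point on the handle, mid-thickness (8 mm above what it lies on); +x runs to the bristles; same either face up. May be absent
- bracket_1: flat T-shaped steel bracket, one of up to three alike, loose, may be absent. 160 mm long, 8 mm thick, same either face up: stem 24 mm wide (x = -80 to +35 mm), head 45 mm square (to x = +80 mm). Origin at the grip point on the stem, mid-thickness (4 mm above what it lies on); +x runs to the head, z is the flat normal. Centre of mass about x = +12 mm
- bracket_2: flat T-shaped steel bracket, one of up to three alike, loose, may be absent. 160 mm long, 8 mm thick, same either face up: stem 24 mm wide (x = -80 to +35 mm), head 45 mm square (to x = +80 mm). Origin at the grip point on the stem, mid-thickness (4 mm above what it lies on); +x runs to the head, z is the flat normal. Centre of mass about x = +12 mm
- bracket_3: flat T-shaped steel bracket, one of up to three alike, loose, may be absent. 160 mm long, 8 mm thick, same either face up: stem 24 mm wide (x = -80 to +35 mm), head 45 mm square (to x = +80 mm). Origin at the grip point on the stem, mid-thickness (4 mm above what it lies on); +x runs to the head, z is the flat normal. Centre of mass about x = +12 mm
- knife_tip (a point): middle of the end edge of the knife's head, at x = +80 mm in its frame
- brush_tip (a point): middle of the end edge of the brush's head, at x = +80 mm in its frame
- bracket_1_tip (a point): middle of the end edge of the bracket_1's head, at x = +80 mm in its frame
- bracket_2_tip (a point): middle of the end edge of the bracket_2's head, at x = +80 mm in its frame
- bracket_3_tip (a point): middle of the end edge of the bracket_3's head, at x = +80 mm in its frame
- stand: fixed spindle stand: round pale wooden base 90 mm across, 10 mm high, with an upright steel spindle 22 mm in diameter rising 62 mm above the base, tapered over its top 11 mm. Origin under its centre on the table; z up
- collar_large_mid (a point): large aluminium spacer collar, loose, lying flat: ring 64 mm outside, 28 mm hole, 18 mm high. This point is its centre, 9 mm above its underside; z is its axis
- collar_medium_mid (a point): medium aluminium spacer collar, loose, lying flat: ring 52 mm outside, 28 mm hole, 18 mm high. This point is its centre, 9 mm above its underside; z is its axis
- collar_small_mid (a point): small aluminium spacer collar, loose, lying flat: ring 40 mm outside, 28 mm hole, 18 mm high. This point is its centre, 9 mm above its underside; z is its axis
- tape: bystander, leave alone: yellow tape measure, 70 x 36 x 62 mm high; origin at the centre of its underside
- bulb_box: bystander, leave alone: small card bulb box, 60 x 60 x 100 mm high; origin at the centre of its underside

How it is judged:
By the outcome, as a careful person would: the job done as asked, in the order asked, and still so for the second after the job is handed in, with the robot touching nothing.
Of knife, brush, bracket_1, bracket_2, bracket_3 only 3 to 5 are there at a start; the rules pass over those that are not, and their reading is None.
At some moment in a run one of knife, brush, bracket_1, bracket_2, bracket_3 may be knocked a few centimetres aside while the robot is not near it.
Once in a run the grip may slacken for a moment while it holds something.
It also fails if it takes over 208 s, if anything falls off the work surface, if the arm or the gripper's body presses on something with over 40 N, if the wrist force passes 120 N, or if a joint passes its speed limit or range.

ROBOT

A 6-joint arm with a two-finger parallel gripper is mounted at the origin on the work surface. World frame = base frame: x ahead of the robot, y to its left, z up, the work surface at z = 0. Lengths are in m, angles in rad, forces in N, time in s.
With the tool pointing down it reaches from about 0.4 to 0.825 m from the base axis. Payload 7 kg.
Tool frame: the origin (TCP) lies at the very end of the fingers, on their centre line; the grasp point (between the pads) lies 19 mm behind it; z points along the fingers, y is the direction in which the jaws open and shut (so a half turn about z gives the same grasp; the last joint's range is limited). The gripper opens to 88 mm and grips with 3 to 60 N. Pads are 19 mm wide; open, the fingers measure 130 mm over their backs; the gripper's body (78 mm by 193 mm) begins 47 mm behind the grasp point.
Start: joints at [1.466, 0.359, 0.012, 0, -1.224, -0.288], TCP at [0.258, 0.624, 0.227] pointing down, gripper open.
Joint ranges: [-3.07, 3.07], [-1.43, 2.12], [-1.02, 1.25], [-3.03, 1.67], [-3.05, -0], [-3.03, 3.03]. Speed limits (rad/s): [2.39, 2.39, 3.01, 3.14, 3.14, 3.14].

INTERFACE

Orientations are given as a 3x3 rotation matrix whose columns are the frame's x, y, z axes.
In Python, from rig import sense, get_image, sign_off gives the robot as it stands.
- The arm moves only by the shell command python3 -m handwheel 'ROWS' [OPENING]. ROWS is JSON, a list that holds one entry, the list of rows, each a list of 6 numbers: the shift along the tool's x, y, z in mm, then the turn, a rotation vector about the tool's x, y, z in degrees. In form: [[[dx, dy, dz, ax, ay, az], ...]]. A call has 1 to 20 rows; each row shifts and turns the commanded pose from where the row before left it, along the tool's axes as they then stand; what a row does not reach is not made up. A row lasts 1/10 s, in which the tool goes at most 50 mm and 8.59 degrees, less where a joint would pass 70% of its speed; a pose out of reach is approached as far as the arm can. A call is refused whole if a number of a shift passes 50 or a number of a turn 8.59, either way. A call with a gripper value outside its range is refused whole. OPENING is the closure, from 0 (fully open) to 1 (shut), set as the call begins (- or left out, the last holds). The fingers move at their own pace and stop on an object; the grip force is fixed at half the most. Time passes only in rows, so rows that do not move let the fingers close. It gives the time, the measured TCP pose, the force and the opening at its end, in the units of the state.
- sense(): the state, without advancing time (a new reading comes with each control period).
- get_image(name): name is "side" or "top"; returns a dict with "img" (420x560x3 uint8, red, green, blue), "range_z" (420x560 float32, m along the optical axis (not along the pixel's ray), 0 where there is no reading), "fov_y" (degrees; the focal length in pixels is half the picture's height over the tangent of half this angle, whatever the lens; pixels are square), "cx", "cy" (the principal point, pixels), "extrinsics" (4x4, takes a point from world to camera coordinates). Camera axes: x right, y down, z forward; pixel columns grow to the right and rows downward; lengths in m; the calibration is good to about 2 mm. A picture is of the moment at which its call begins.
- sign_off(): hands the job in, once; it reports no verdict.
The state is a dict: "time_s": time; "qpos": joint angles; "qd": joint speeds; "tau": joint torques, N m; "tcp_pos": TCP position; "ee_rot": TCP orientation; "ft_force": force on the tool from outside, world axes, zero at the start; "torque": the same for the moment, N m; "width": opening from 0.0 (shut) to 1.0 (fully open).
Only numpy, scipy, OpenCV 4.12 (cv2) and the standard library are available. Lean on these libraries where they do the work, as an engineer would, in place of code of your own. Each camera call takes 0.05 s, during which the arm holds its last target.

## Working session

There is one attempt and no reset: what is moved stays moved. The work goes in short steps, Python scripts to look and compute and a shell command to move; the robot and the scene stay as the last step left them, time stands still between calls to the robot, and variables do not carry over. Pictures are saved under pics/ and viewed, and the job is handed in when it is done.

```bash
ls; mkdir -p pics; python3 - <<'E'
from rig import sense,get_image
import cv2,numpy as np
s=sense();print(s)
for n in("top","side"):
    d=get_image(n);cv2.imwrite(f"pics/{n}0.png",d["img"][:,:,::-1]);print(n,d["fov_y"],d["cx"],d["cy"],np.round(d["extrinsics"],4).tolist())
E
```

```text
pics
{'time_s': 0.0, 'qpos': array([ 1.46611084e+00,  3.59398649e-01,  1.10474923e-02, -3.71541860e-04,
       -1.22412285e+00, -2.88098806e-01]), 'qd': array([-9.19680855e-04, -4.21983676e-06, -9.65624280e-04, -1.19267745e-03,
        4.79061280e-04, -3.03472042e-04]), 'tau': array([ 6.78605484e-04, -5.82716274e+01,  2.93046534e+01,  6.99741036e+00,
        6.82981830e-03, -1.65499409e-04]), 'tcp_pos': array([0.25819362, 0.62311721, 0.2256063 ]), 'ee_rot': array([[ 9.23798519e-01, -3.82878600e-01, -5.22831355e-04],
       [-3.82878931e-01, -9.23797089e-01, -1.63196294e-03],
       [ 1.41853602e-04,  1.70778606e-03, -9.99998532e-01]]), 'ft_force': array([-0.50593752, -0.06642539, -0.24969217]), 'torque': array([-0.00040745,  0.05403855,  0.06153356]), 'width': 0.9991129675122704}
top 44.39033308612314 279.0236226462526 206.99637675298752 [[-0.0046, -1.0, -0.003, -0.0084], [-0.9975, 0.0048, -0.0707, 0.5345], [0.0707, 0.0027, -0.9975, 1.4823], [0.0, 0.0, 0.0, 1.0]]
side 49.91017467642852 286.5154469495208 203.48075763524093 [[0.6742, -0.7386, -0.0042, -0.3672], [-0.4626, -0.4178, -0.782, 0.2875], [0.5758, 0.5291, -0.6233, 1.0326], [0.0, 0.0, 0.0, 1.0]]
```

View pics/top0.png

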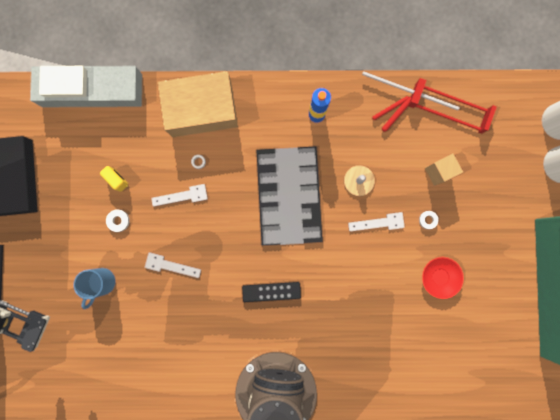

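View pics/side0.png

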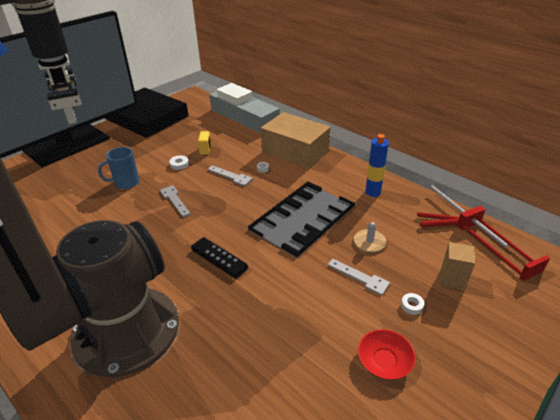

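```bash
cat > h.py <<'E'
from rig import sense,get_image
import cv2,numpy as np
def cloud(n):
    d=get_image(n);z=d["range_z"];H,W=z.shape
    f=H/2/np.tan(np.radians(d["fov_y"])/2)
    v,u=np.mgrid[:H,:W]
    P=np.stack([(u-d["cx"])/f*z,(v-d["cy"])/f*z,z],-1)
    E=d["extrinsics"];Pw=(P-E[:3,3])@E[:3,:3]
    Pw[z==0]=np.nan
    return d,Pw
def proj(d,p):
    f=d["img"].shape[0]/2/np.tan(np.radians(d["fov_y"])/2)
    c=d["extrinsics"][:3,:3]@np.array(p,float)+d["extrinsics"][:3,3]
    return c[0]/c[2]*f+d["cx"],c[1]/c[2]*f+d["cy"]
def rect(d,x0,x1,y0,y1,z,ppm=1000):
    """ortho top view at height z: returns image, row=x down from x1, col = y from y1 decreasing"""
    xs=np.arange(x1,x0,-1/ppm);ys=np.arange(y1,y0,-1/ppm)
    X,Y=np.meshgrid(xs,ys,indexing='ij')
    P=np.stack([X,Y,np.full_like(X,z)],-1)
    C=P@d["extrinsics"][:3,:3].T+d["extrinsics"][:3,3]
    f=d["img"].shape[0]/2/np.tan(np.radians(d["fov_y"])/2)
    return cv2.remap(d["img"][:,:,::-1].copy(),(C[...,0]/C[...,2]*f+d["cx"]).astype(np.float32),(C[...,1]/C[...,2]*f+d["cy"]).astype(np.float32),cv2.INTER_CUBIC)
E
python3 - <<'E'
from h import *
d,P=cloud("top")
np.save("P0.npy",P)
for (u,v) in [(100,240),(340,300),(520,60),(200,300),(117,212),(429,213),(198,156),(180,197),(375,223),(173,265),(290,200),(359,170),(240,170),(115,175)]:
    print(u,v,np.round(P[v,u],4), 'side?')
im=rect(d,.3,.85,-.45,.55,.008,800);cv2.imwrite("pics/ortho0.png",im)
d,P=cloud("side");
for (u,v) in [(110,200),(280,350),(420,340)]: print(np.round(P[v,u],4))
E
```

```text
100 240 [4.409e-01 5.164e-01 2.000e-04] side?
340 300 [ 0.2634 -0.1871  0.0023] side?
520 60 [ 1.2499 -1.1002 -0.7587] side?
200 300 [0.265  0.2207 0.0012] side?
117 212 [0.5219 0.4612 0.0209] side?
429 213 [ 0.5146 -0.4465  0.0226] side?
198 156 [0.6861 0.2268 0.0172] side?
180 197 [0.5661 0.2804 0.0083] side?
375 223 [ 0.4869 -0.292   0.0075] side?
173 265 [0.3671 0.2992 0.0073] side?
290 200 [ 0.5557 -0.0433  0.0072] side?
359 170 [ 0.6435 -0.2474  0.0083] side?
240 170 [ 0.6467  0.1046 -0.0014] side?
115 175 [0.6252 0.4561 0.0605] side?
[ 0.231   0.4602 -0.001 ]
[ 1.971e-01 -2.979e-01 -2.000e-04]
[ 0.4262 -0.5118 -0.0009]
```

View pics/ortho0.png

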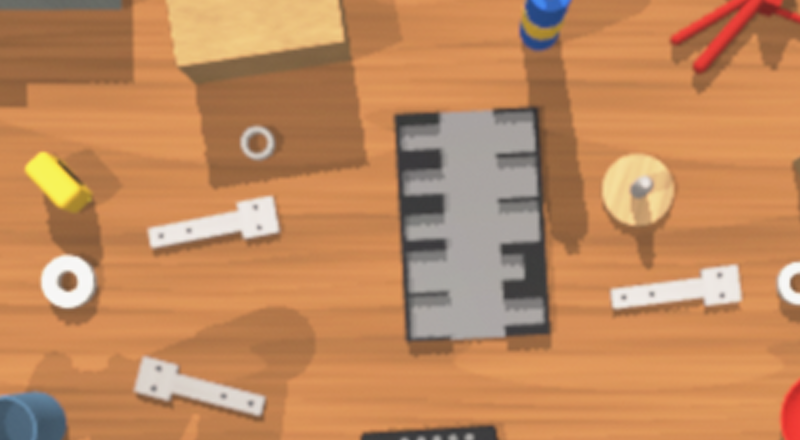

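```bash
cat >> h.py <<'E'
PP=1000
def sat(im): return cv2.cvtColor(im,cv2.COLOR_BGR2HSV)[...,1].astype(float)
def patch(d,cx,cy,r,z):
    return rect(d,cx-r,cx+r,cy-r,cy+r,z,PP)
def px2w(u,v,cx,cy,r): return np.array([cx+r-v/PP,cy+r-u/PP])
def bracket(d,cx,cy,z=.008,r=.11,out=None):
    for _ in range(2):
        im=patch(d,cx,cy,r,z); b=im[...,0].astype(float)
        m=(b>130).astype(np.uint8)
        n,l,st,ce=cv2.connectedComponentsWithStats(m)
        k=min((i for i in range(1,n) if st[i,4]>2000),key=lambda i:np.hypot(*(ce[i]-r*PP)))
        mm=cv2.morphologyEx((l==k).astype(np.uint8),cv2.MORPH_CLOSE,np.ones((9,9)))
        v,u=np.nonzero(mm);X=np.stack([cx+r-v/PP,cy+r-u/PP],1);c=X.mean(0)
        cx0,cy0=cx,cy;cx,cy=c
    w,V=np.linalg.eigh(np.cov((X-c).T));a=V[:,1];s=(X-c)@a
    if np.mean(s**3)<0: a=-a   # sign checked below by width
    s=(X-c)@a;t=(X-c)@np.array([-a[1],a[0]])
    if np.ptp(t[s>.03])<np.ptp(t[s<-.05]): a=-a;s=-s;t=-t
    if out: cv2.imwrite(out,np.hstack([im,cv2.merge([mm*255]*3)]))
    o=c-0.01136*a
    print("bracket origin",np.round(o,4),"ang",round(np.degrees(np.arctan2(a[1],a[0])),2),"len",round(np.ptp(s),4),"headw",round(np.ptp(t[s>.03]),4),"stemw",round(np.ptp(t[s<-.02]),4),"area",len(s)/4785, "mid-by-ends",np.round(c+a*(s.max()+s.min())/2,4))
    return o,a
def collar(d,cx,cy,z=.018,r=.06,lo=130,out=None):
    for _ in range(2):
        im=patch(d,cx,cy,r,z); m=(im[...,0]>lo).astype(np.uint8)
        n,l,st,ce=cv2.connectedComponentsWithStats(m)
        k=min((i for i in range(1,n) if st[i,4]>300),key=lambda i:np.hypot(*(ce[i]-r*PP)))
        cs,_=cv2.findContours((l==k).astype(np.uint8),cv2.RETR_EXTERNAL,cv2.CHAIN_APPROX_NONE)
        c=max(cs,key=len);e=cv2.fitEllipse(c)
        p=px2w(*e[0],cx,cy,r);cx,cy=p
    if out: cv2.imwrite(out,cv2.ellipse(im.copy(),e,(0,0,255),1))
    print("collar",np.round(p,4),"axes",np.round(e[1],1));return p
def tray(d,cx=.56,cy=-.04,r=.2,z=.014,out=None):
    im=patch(d,cx,cy,r,z);m=(sat(im)<70).astype(np.uint8)
    m=cv2.morphologyEx(m,cv2.MORPH_CLOSE,np.ones((9,9)))
    m=cv2.morphologyEx(m,cv2.MORPH_OPEN,np.ones((25,25)))
    n,l,st,ce=cv2.connectedComponentsWithStats(m);k=1+np.argmax(st[1:,4])
    cs,_=cv2.findContours((l==k).astype(np.uint8),cv2.RETR_EXTERNAL,cv2.CHAIN_APPROX_NONE);c=max(cs,key=len)
    R=cv2.minAreaRect(c);bp=cv2.boxPoints(R)
    if out: cv2.imwrite(out,np.hstack([cv2.polylines(im.copy(),[bp.astype(int)],True,(0,0,255),1),cv2.merge([(l==k).astype(np.uint8)*255]*3)]))
    v,u=np.nonzero(l==k);cw=px2w(u.mean(),v.mean(),cx,cy,r)
    X=np.stack([cx+r-v/PP,cy+r-u/PP],1);w,V=np.linalg.eigh(np.cov((X-cw).T));ly=V[:,1]
    if ly[0]>0: ly=-ly
    print("tray rect c",px2w(*R[0],cx,cy,r),"size",R[1],R[2],"centroid",cw,"tray-y dir",np.degrees(np.arctan2(ly[1],ly[0])), len(v)/(180*284))
    return cw,ly
E
python3 - <<'E'
from h import *
d,P=cloud("top")
for i,c in enumerate([(.566,.28),(.367,.30),(.487,-.292)]): bracket(d,*c,out=f"pics/b{i}.png")
for i,c in enumerate([(.50,.456),(.50,-.447),(.67,.227)]): collar(d,*c,out=f"pics/c{i}.png")
tray(d,out="pics/t.png")
cv2.imwrite("pics/stand.png",cv2.resize(patch(d,.6,-.25,.1,.01),None,fx=2,fy=2))
print(np.linalg.inv(d["extrinsics"])[:3,3])
E
python3 -c "
import cv2,numpy as np
a=[cv2.resize(cv2.imread(f'pics/b{i}.png'),(400,200)) for i in range(3)]
c=np.hstack([cv2.resize(cv2.imread(f'pics/c{i}.png'),(133,133)) for i in range(3)])
t=cv2.resize(cv2.imread('pics/t.png'),(400,200));s=cv2.imread('pics/stand.png')
L=np.vstack(a);R=np.vstack([t,s[:250]]);R=cv2.copyMakeBorder(np.vstack([t,np.pad(c,((0,0),(0,1),(0,0))),np.pad(s[100:340],((0,0),(0,0),(0,0)))]),0,0,0,0,0)
R=R[:600];R=np.pad(R,((0,600-len(R)),(0,0),(0,0)))
cv2.imwrite('pics/m.png',np.hstack([L,R]))"
```

```text
bracket origin [0.5681 0.2853] ang -78.97 len 0.1639 headw 0.0488 stemw 0.0274 area 1.1408568443051201 mid-by-ends [0.5682 0.2847]
bracket origin [0.3632 0.2994] ang 75.34 len 0.1625 headw 0.0475 stemw 0.0268 area 1.0946708463949844 mid-by-ends [0.3633 0.2998]
bracket origin [ 0.4869 -0.2934] ang -82.79 len 0.164 headw 0.0485 stemw 0.0276 area 1.1381400208986416 mid-by-ends [ 0.4869 -0.2939]
collar [0.4982 0.4627] axes [66.3 67.7]
collar [ 0.4961 -0.4457] axes [54.2 56.1]
collar [0.6705 0.2274] axes [39.7 41. ]
tray rect c [ 0.56867084 -0.03991646] size (282.7967224121094, 176.27978515625) 87.1375961303711 centroid [ 0.56900197 -0.03975735] tray-y dir -177.2879385504687 0.9635367762128325
[ 0.42825845 -0.01498136  1.51637602]
```

View pics/m.png

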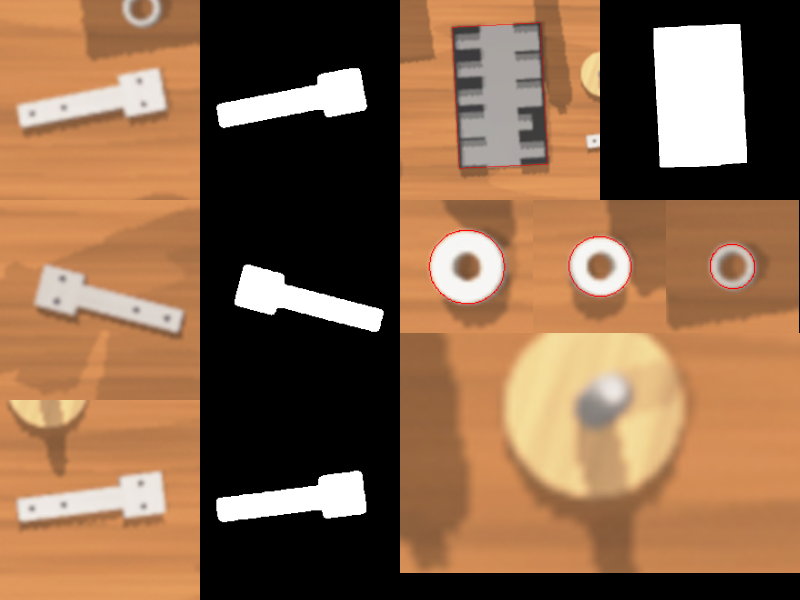

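```bash
python3 - <<'E'
from h import *
d,P=cloud("top")
cx,cy,r=.613,-.247,.07
im=patch(d,cx,cy,r,.01);g=im[...,1].astype(float)
# edge points by ray max gradient
pts=[]
for a in np.radians(np.arange(0,360,4)):
    rr=np.arange(35,56,.25);u=(r*PP+rr*np.cos(a)).astype(np.float32);v=(r*PP+rr*np.sin(a)).astype(np.float32)
    p=cv2.remap(cv2.GaussianBlur(im[...,1],(0,0),1.5).astype(np.float32),u[None],v[None],1)[0]
    k=np.argmax(-np.gradient(p));pts.append((u[k],v[k]))
pts=np.array(pts,np.float32)
for _ in range(4):
    A=np.c_[2*pts,np.ones(len(pts))];s=np.linalg.lstsq(A,(pts**2).sum(1),rcond=None)[0];R=np.sqrt(s[2]+s[0]**2+s[1]**2)
    e=np.hypot(*(pts-s[:2]).T)-R;pts=pts[abs(e)<max(1,2*e.std())]
print("stand base",px2w(s[0],s[1],cx,cy,r),R,len(pts),e.std())
im=patch(d,cx,cy,r,.072);cv2.circle(im,(70,70),5,(0,0,255),1);cv2.imwrite("pics/sp.png",cv2.resize(im,None,fx=4,fy=4,interpolation=cv2.INTER_CUBIC))
d2,P2=cloud("side")
for n,dd in(("t",d),("s",d2)):
    for z in(.01,.06,.072): print(n,z,np.round(proj(dd,[px2w(s[0],s[1],cx,cy,r)[0],px2w(s[0],s[1],cx,cy,r)[1],z]),1))
u,v=np.round(proj(d2,[.613,-.247,.072])).astype(int)
cv2.imwrite("pics/sps.png",cv2.resize(d2["img"][v-30:v+50,u-50:u+50,::-1],None,fx=6,fy=6,interpolation=cv2.INTER_CUBIC));print(u-50,v-30)
E
```

```text
stand base [ 0.61314479 -0.24647604] 44.708971484864094 83 0.48078406396589934
t 0.01 [358.9 180.2]
t 0.06 [361.6 178. ]
t 0.072 [362.3 177.5]
s 0.01 [369.  239.3]
s 0.06 [371.  225.7]
s 0.072 [371.5 222.3]
322 192
```

View pics/sp.png

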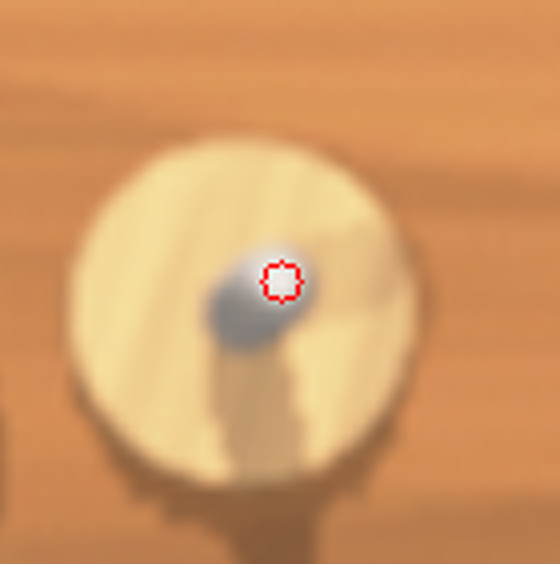

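View pics/sps.png

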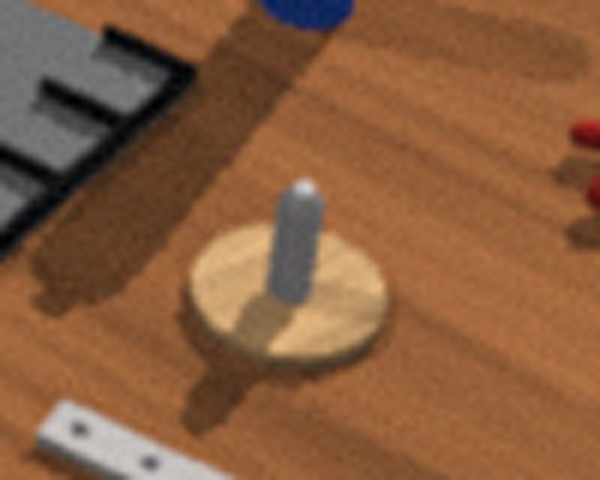

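```bash
cat >> h.py <<'E'
def plan(x,y,z,psi):
    s=sense();R=s["ee_rot"];p=s["tcp_pos"];cur=np.degrees(np.arctan2(R[1,0],R[0,0]))
    dp=(psi-cur+180)%360-180
    a=np.radians(psi);dx,dy=x-p[0],y-p[1]
    print("t",round(s["time_s"],1),"pos",np.round(p,4),"psi",round(cur,2),"tilt",np.round(np.degrees(R[:2,2]),2),"w",round(s["width"],3),"F",np.round(s["ft_force"],1),"q",np.round(s["qpos"],2))
    print(f"turn az={-dp:.2f} ({abs(dp)/8:.1f} rows of 8), then dx={1e3*(dx*np.cos(a)+dy*np.sin(a)):.1f} dy={1e3*(dx*np.sin(a)-dy*np.cos(a)):.1f} dz={1e3*(p[2]-z):.1f}")
E
python3 -c "
from h import *
plan(.5681,.2853,.1,-79)"
```

```text
t 0.3 pos [0.2584 0.6234 0.2263] psi -22.51 tilt [-0.   -0.02] w 1.0 F [ 0.3  0.9 -0.5] q [ 1.47  0.36  0.01 -0.   -1.22 -0.29]
turn az=56.49 (7.1 rows of 8), then dx=391.0 dy=-239.5 dz=126.3
```

```bash
python3 -m handwheel '[[[0,0,0,0,0,7.06],[0,0,0,0,0,7.06],[0,0,0,0,0,7.06],[0,0,0,0,0,7.06],[0,0,0,0,0,7.06],[0,0,0,0,0,7.06],[0,0,0,0,0,7.06],[0,0,0,0,0,7.06],[32.6,-20,0,0,0,0],[32.6,-20,0,0,0,0],[32.6,-20,0,0,0,0],[32.6,-20,0,0,0,0],[32.6,-20,0,0,0,0],[32.6,-20,0,0,0,0],[32.6,-20,0,0,0,0],[32.6,-20,0,0,0,0]]]' 0.4; python3 -m handwheel '[[[32.6,-20,0,0,0,0],[32.6,-20,0,0,0,0],[32.6,-20,0,0,0,0],[32.6,-20,0,0,0,0],[0,0,20,0,0,0],[0,0,30,0,0,0],[0,0,30,0,0,0],[0,0,20,0,0,0],[0,0,10,0,0,0],[0,0,0,0,0,0],[0,0,0,0,0,0]]]'
python3 - <<'E'
from h import *
d,P=cloud("top")
cv2.imwrite("pics/top1.png",d["img"][:,:,::-1])
plan(.5681,.2853,.003,-79)
E
```

```text
time_s: 1.95
tcp_pos: [0.4661, 0.3969, 0.2268]
ee_rot: [[0.191, -0.982, 0.0], [-0.982, -0.191, 0.0], [-0.0, -0.0, -1.0]]
ft_force: [0.5, 0.5, 0.9]
width: 0.601
time_s: 3.05
tcp_pos: [0.5693, 0.2858, 0.1175]
ee_rot: [[0.191, -0.981, 0.001], [-0.981, -0.191, 0.0], [-0.0, -0.001, -1.0]]
ft_force: [-0.2, 0.5, -0.2]
width: 0.604
t 3.1 pos [0.5694 0.286  0.1179] psi -78.96 tilt [0.09 0.06] w 0.6 F [ 0.3 -0.4  0.2] q [ 0.77  0.38 -0.22  0.   -0.97 -0.58]
turn az=0.04 (0.0 rows of 8), then dx=0.4 dy=1.4 dz=114.9
```

View pics/top1.png

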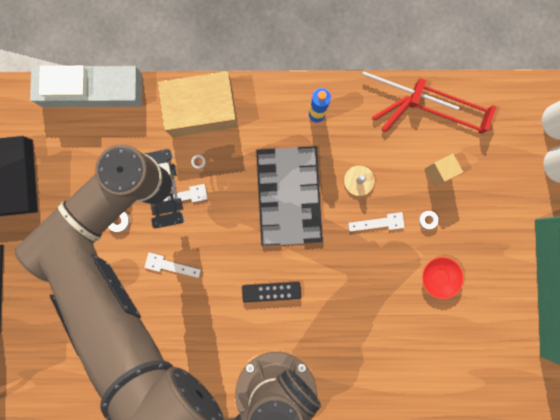

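```bash
python3 -m handwheel '[[[0.4,1.4,30,0,0,0],[0,0,30,0,0,0],[0,0,25,0,0,0],[0,0,15,0,0,0],[0,0,8,0,0,0],[0,0,5,0,0,0],[0,0,1.5,0,0,0],[0,0,0,0,0,0]]]'; python3 -m handwheel '[[[0,0,0,0,0,0],[0,0,0,0,0,0],[0,0,0,0,0,0],[0,0,0,0,0,0],[0,0,0,0,0,0],[0,0,0,0,0,0]]]' 1
python3 - <<'E'
from h import *
d,P=cloud("side")
cv2.imwrite("pics/s1.png",d["img"][:,:,::-1])
plan(.5681,.2853,.003,-79)
E
```

```text
time_s: 3.9
tcp_pos: [0.5679, 0.2852, 0.0029]
ee_rot: [[0.191, -0.982, 0.001], [-0.982, -0.191, 0.001], [-0.001, -0.001, -1.0]]
ft_force: [-0.1, -0.6, 0.5]
width: 0.603
time_s: 4.5
tcp_pos: [0.5675, 0.2848, 0.0023]
ee_rot: [[0.191, -0.982, 0.0], [-0.982, -0.191, 0.0], [-0.0, -0.0, -1.0]]
ft_force: [-0.0, 0.4, 2.5]
width: 0.267
t 4.5 pos [0.5675 0.2848 0.0023] psi -78.98 tilt [0.01 0.  ] w 0.267 F [-0.8 -0.2  2.3] q [ 0.77  0.51 -0.32  0.   -0.74 -0.58]
turn az=0.02 (0.0 rows of 8), then dx=-0.4 dy=-0.7 dz=-0.7
```

View pics/s1.png

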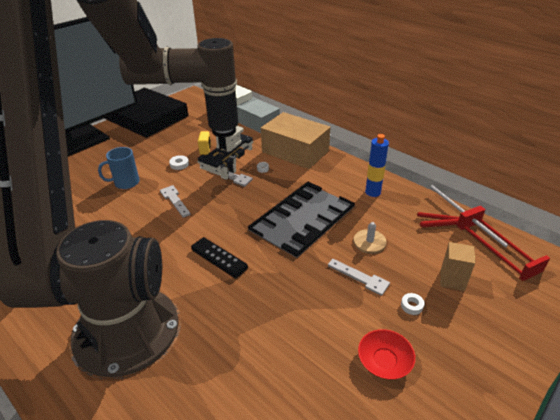

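```bash
python3 -m handwheel '[[[0,0,-5,0,0,0],[0,0,-10,0,0,0],[0,0,-20,0,0,4],[0,0,-20,0,0,4.2],[0,0,-5,0,0,0],[0,0,0,0,0,0]]]'
python3 - <<'E'
from h import *
plan(.6807,-.0343,.05,-87.2)
E
```

```text
time_s: 5.15
tcp_pos: [0.5678, 0.2852, 0.0632]
ee_rot: [[0.051, -0.999, 0.002], [-0.999, -0.051, 0.002], [-0.002, -0.002, -1.0]]
ft_force: [-1.0, -0.2, -1.9]
width: 0.27
t 5.2 pos [0.5678 0.2852 0.0632] psi -87.07 tilt [0.09 0.09] w 0.27 F [-1.  -0.2 -1.9] q [ 0.77  0.44 -0.28 -0.   -0.86 -0.72]
turn az=0.13 (0.0 rows of 8), then dx=324.6 dy=-97.1 dz=13.2
```

```bash
python3 -m handwheel '[[[15,-4,0,0,0,0.13],[27,-8,0,0,0,0],[27,-8,0,0,0,0],[27,-8,0,0,0,0],[27,-8,0,0,0,0],[27,-8,0,0,0,0],[27,-8,0,0,0,0],[27,-8,0,0,0,0],[27,-8,0,0,0,0],[27,-8,0,0,0,0],[27,-8,0,0,0,0],[27,-8,0,0,0,0],[12,-5,0,0,0,0],[0,0,0,0,0,0],[0,0,0,0,0,0]]]'
python3 - <<'E'
from h import *
plan(.6807,-.0343,.03,-87.2)
d,P=cloud("side")
d1,P1=cloud("top")
cv2.imwrite("pics/s2.png",np.hstack([cv2.resize(d["img"][140:280,200:400,::-1],(400,280)),cv2.resize(d1["img"][100:260,210:370,::-1],(400,400))[:280]]))
E
```

```text
time_s: 6.65
tcp_pos: [0.6788, -0.0347, 0.061]
ee_rot: [[0.046, -0.999, -0.002], [-0.999, -0.046, -0.0], [-0.0, 0.002, -1.0]]
ft_force: [0.4, 0.3, -1.3]
width: 0.267
t 6.7 pos [ 0.6788 -0.0347  0.061 ] psi -87.34 tilt [-0.09 -0.  ] w 0.267 F [ 0.4  0.3 -1.3] q [ 0.23  0.5  -0.17 -0.   -0.9  -0.19]
turn az=-0.14 (0.0 rows of 8), then dx=-0.3 dy=-1.9 dz=31.0
```

View pics/s2.png

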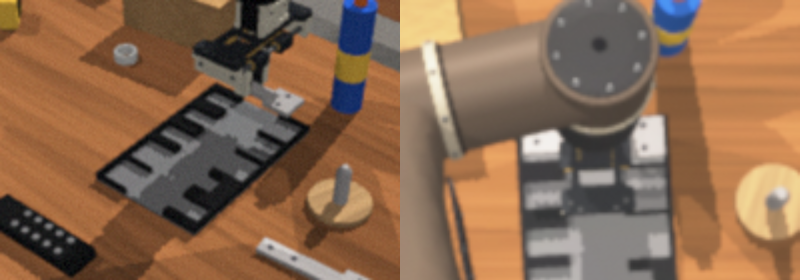

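```bash
cat >> h.py <<'E'
def held(d,x,y,z,out="pics/held.png"):
    im=patch(d,x,y,.11,z);cv2.imwrite(out,cv2.resize(im,None,fx=2.5,fy=2.5));return im
E
python3 - <<'E'
from h import *
d1,P1=cloud("top")
held(d1,.6807,-.0343,.0667)
E
```

```text
(no output)
```

View pics/held.png

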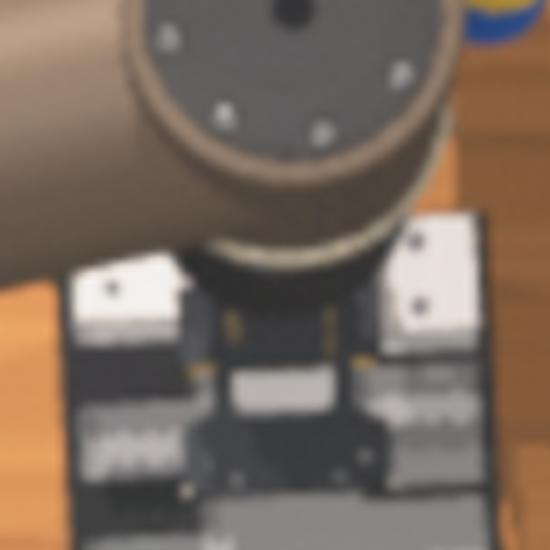

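```bash
python3 -m handwheel '[[[-0.3,-2.1,0,0,0,-0.14],[0,0,10,0,0,0],[0,0,15,0,0,0],[0,0,10,0,0,0],[0,0,0,0,0,0],[0,0,0,0,0,0]]]'
python3 -c "
from h import *
plan(.6807,-.0343,.0075,-87.2)"
```

```text
time_s: 7.4
tcp_pos: [0.6812, -0.0341, 0.0262]
ee_rot: [[0.049, -0.999, -0.001], [-0.999, -0.049, -0.0], [0.0, 0.001, -1.0]]
ft_force: [2.0, -0.5, -1.9]
width: 0.266
t 7.4 pos [ 0.6812 -0.0341  0.0262] psi -87.17 tilt [-0.08 -0.03] w 0.266 F [ 2.  -0.5 -1.9] q [ 0.24  0.54 -0.19  0.   -0.84 -0.19]
turn az=0.03 (0.0 rows of 8), then dx=0.2 dy=0.5 dz=18.7
```

```bash
python3 -m handwheel '[[[0,0.3,6,0,0,0],[0,0,5,0,0,0],[0,0,4,0,0,0],[0,0,3,0,0,0],[0,0,0,0,0,0],[0,0,0,0,0,0]]]'
python3 -c "
from h import *
plan(.6807,-.0343,.0075,-87.2)"
```

```text
time_s: 8.0
tcp_pos: [0.6814, -0.034, 0.0091]
ee_rot: [[0.049, -0.999, 0.0], [-0.999, -0.049, -0.0], [0.0, -0.0, -1.0]]
ft_force: [0.1, -0.3, -2.3]
width: 0.27
t 8.0 pos [ 0.6814 -0.034   0.0091] psi -87.17 tilt [ 0. -0.] w 0.27 F [ 0.1 -0.3 -2.3] q [ 0.24  0.56 -0.2   0.   -0.81 -0.19]
turn az=0.03 (0.0 rows of 8), then dx=0.3 dy=0.7 dz=1.6
```

No contact; lower the last bit, release, back out.

```bash
python3 -m handwheel '[[[0,0,2,0,0,0],[0,0,0,0,0,0]]]'; python3 -m handwheel '[[[0,0,0,0,0,0],[0,0,0,0,0,0],[0,0,0,0,0,0]]]' 0.6;  python3 -m handwheel '[[[0,0,-10,0,0,0],[0,0,-20,0,0,0],[0,0,-40,0,0,0],[0,0,-50,0,0,0],[0,40,-20,0,0,0],[0,50,0,0,0,0],[0,50,0,0,0,0],[0,50,0,0,0,0],[0,0,0,0,0,0]]]' 0.4
python3 - <<'E'
from h import *
d,P=cloud("side")
d1,P1=cloud("top")
cv2.imwrite("pics/s3.png",np.hstack([cv2.resize(d["img"][140:280,200:400,::-1],(400,280)),cv2.resize(d1["img"][100:260,210:370,::-1],(400,400))[:280]]))
for c in [(.363,.299),(.487,-.293)]: bracket(d1,*c)
plan(.3632,.2994,.1,75.3)
E
```

```text
time_s: 8.2
tcp_pos: [0.6812, -0.0339, 0.007]
ee_rot: [[0.049, -0.999, -0.0], [-0.999, -0.049, 0.0], [-0.0, 0.0, -1.0]]
ft_force: [-0.5, -0.6, -1.6]
width: 0.269
time_s: 8.5
tcp_pos: [0.6815, -0.0339, 0.0074]
ee_rot: [[0.049, -0.999, 0.001], [-0.999, -0.049, 0.0], [-0.0, -0.001, -1.0]]
ft_force: [-0.0, -0.4, 0.9]
width: 0.391
time_s: 9.4
tcp_pos: [0.4851, -0.0443, 0.1477]
ee_rot: [[0.049, -0.999, -0.002], [-0.999, -0.049, 0.001], [-0.001, 0.002, -1.0]]
ft_force: [1.3, 0.2, 0.1]
width: 0.601Traceback (most recent call last):
  File "<stdin>", line 5, in <module>
  File "h.py", line 40, in bracket
    if np.ptp(t[s>.03])<np.ptp(t[s<-.05]): a=-a;s=-s;t=-t
                        ~~~~~~^^^^^^^^^^^
    return _methods._ptp(a, axis=axis, out=out, **kwargs)
           ~~~~~~~~~~~~~^^^^^^^^^^^^^^^^^^^^^^^^^^^^^^^^^
    umr_maximum(a, axis, None, out, keepdims),
    ~~~~~~~~~~~^^^^^^^^^^^^^^^^^^^^^^^^^^^^^^
ValueError: zero-size array to reduction operation maximum which has no identity
```

View pics/s3.png

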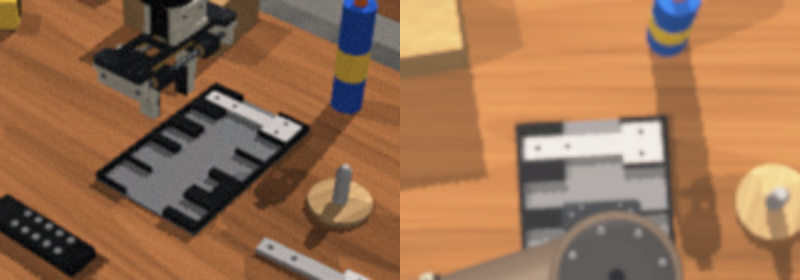

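```bash
python3 - <<'E'
from h import *
d1,P1=cloud("top")
bracket(d1,.487,-.293)
plan(.4869,-.2934,.1,-82.8)
cv2.imwrite("pics/t4.png",d1["img"][:,:,::-1])
E
```

```text
bracket origin [ 0.4871 -0.2942] ang -82.66 len 0.1638 headw 0.0488 stemw 0.0269 area 1.1184952978056426 mid-by-ends [ 0.4871 -0.2942]
t 9.6 pos [ 0.4923 -0.0431  0.1486] psi -87.14 tilt [0.17 0.03] w 0.597 F [0.2 0.1 0.7] q [ 0.31  0.13 -0.49  0.   -0.95 -0.26]
turn az=-4.34 (0.5 rows of 8), then dx=247.6 dy=36.7 dz=48.6
```

View pics/t4.png

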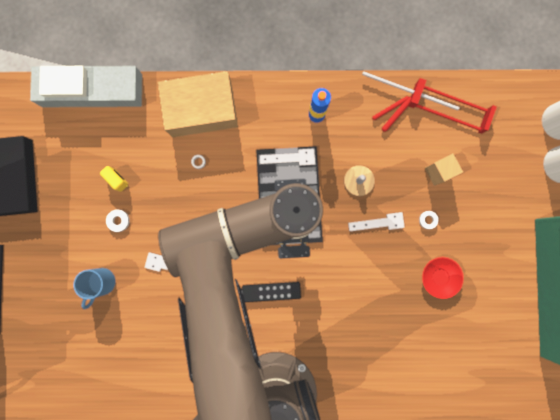

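```bash
python3 -m handwheel '[[[0,0,0,0,0,-4.34],[25,4,0,0,0,0],[30,4.4,0,0,0,0],[30,4.4,0,0,0,0],[30,4.4,0,0,0,0],[30,4.4,0,0,0,0],[30,4.4,0,0,0,0],[30,4.4,0,0,0,0],[30,4.4,0,0,0,0],[13,2,0,0,0,0],[0,0,20,0,0,0],[0,0,30,0,0,0],[0,0,20,0,0,0],[0,0,0,0,0,0],[0,0,0,0,0,0]]]'
python3 - <<'E'
from h import *
plan(.4870,-.2938,.003,-82.7)
E
```

```text
time_s: 11.05
tcp_pos: [0.4867, -0.2941, 0.0772]
ee_rot: [[0.125, -0.992, -0.001], [-0.992, -0.125, -0.0], [0.0, 0.001, -1.0]]
ft_force: [0.1, -0.9, -0.3]
width: 0.601
t 11.1 pos [ 0.4867 -0.2941  0.0772] psi -82.81 tilt [-0.04 -0.02] w 0.601 F [ 0.1 -0.9 -0.3] q [-0.2   0.33 -0.41  0.   -0.83  0.32]
turn az=-0.11 (0.0 rows of 8), then dx=-0.3 dy=-0.4 dz=74.2
```

```bash
python3 -m handwheel '[[[0,0,25,0,0,0],[0,0,20,0,0,0],[0,0,15,0,0,0],[0,0,8,0,0,0],[0,0,5,0,0,0],[0,0,1.5,0,0,0],[0,0,0,0,0,0]]]'; python3 -m handwheel '[[[0,0,0,0,0,0],[0,0,0,0,0,0],[0,0,0,0,0,0],[0,0,0,0,0,0],[0,0,0,0,0,0],[0,0,0,0,0,0]]]' 1; python3 -m handwheel '[[[0,0,-5,0,0,0],[0,0,-10,0,0,2],[0,0,-20,0,0,2.4],[0,0,-25,0,0,0],[0,0,-30,0,0,0],[0,0,-10,0,0,0],[0,0,0,0,0,0]]]'
python3 - <<'E'
from h import *
plan(.6248,-.0371,.1,-87.2)
E
```

```text
time_s: 11.75
tcp_pos: [0.4865, -0.2941, 0.0032]
ee_rot: [[0.125, -0.992, 0.001], [-0.992, -0.125, -0.0], [0.0, -0.001, -1.0]]
ft_force: [-0.2, -0.1, -0.2]
width: 0.597
time_s: 12.35
tcp_pos: [0.4862, -0.294, 0.0028]
ee_rot: [[0.125, -0.992, 0.0], [-0.992, -0.125, -0.0], [0.0, -0.0, -1.0]]
ft_force: [-0.2, 0.1, 1.8]
width: 0.269
time_s: 13.05
tcp_pos: [0.4867, -0.2941, 0.1041]
ee_rot: [[0.048, -0.999, 0.003], [-0.999, -0.048, -0.001], [0.001, -0.003, -1.0]]
ft_force: [0.2, -0.2, -2.6]
width: 0.265
t 13.1 pos [ 0.4867 -0.2941  0.1041] psi -87.24 tilt [ 0.17 -0.03] w 0.265 F [ 0.2 -0.2 -2.6] q [-0.2   0.29 -0.39 -0.   -0.89  0.25]
turn az=-0.04 (0.0 rows of 8), then dx=-250.0 dy=-150.5 dz=4.1
```

```bash
python3 -m handwheel '[[[-15,0,0,0,0,0],[-30,0,0,0,0,0],[-30,0,0,0,0,0],[-30,0,0,0,0,0],[-30,0,0,0,0,0],[-30,-10,0,0,0,0],[-30,-25,0,0,0,0],[-30,-25,0,0,0,0],[-20,-25,10,0,0,0],[-5,-25,10,0,0,0],[0,-25,10,0,0,0],[0,-15.5,0,0,0,0],[0,0,0,0,0,0],[0,0,0,0,0,0]]]'
python3 - <<'E'
from h import *
plan(.6248,-.0371,.03,-87.2)
d1,P1=cloud("top");held(d1,.6248,-.0371,sense()["tcp_pos"][2]+.0055)
E
```

```text
time_s: 14.45
tcp_pos: [0.6226, -0.0367, 0.0706]
ee_rot: [[0.048, -0.999, -0.003], [-0.999, -0.048, -0.0], [0.0, 0.003, -1.0]]
ft_force: [-0.7, -0.3, -1.3]
width: 0.267
t 14.4 pos [ 0.6226 -0.0367  0.0706] psi -87.25 tilt [-0.2  -0.02] w 0.267 F [-0.7 -0.3 -1.3] q [ 0.25  0.41 -0.29 -0.   -0.87 -0.2 ]
turn az=-0.05 (0.0 rows of 8), then dx=0.5 dy=-2.2 dz=40.6
```

View pics/held.png

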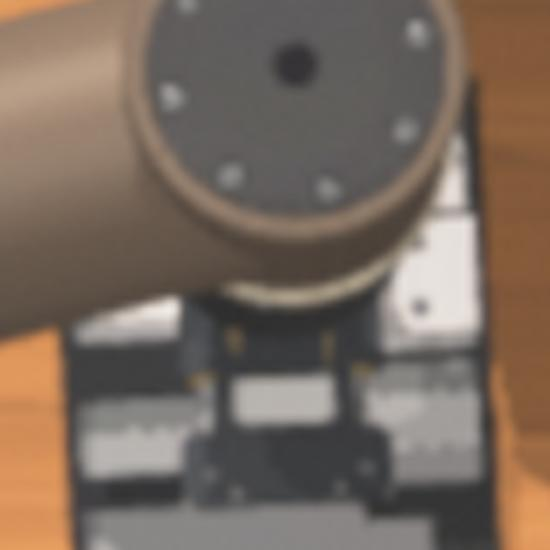

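```bash
python3 -m handwheel '[[[0.5,-2.1,10,0,0,0],[0,0,15,0,0,0],[0,0,14,0,0,0],[0,0,6,0,0,0],[0,0,0,0,0,0],[0,0,0,0,0,0]]]'
python3 -c "
from h import *
plan(.6250,-.0371,.0075,-87.2)"
```

```text
time_s: 15.1
tcp_pos: [0.6265, -0.0374, 0.0277]
ee_rot: [[0.048, -0.999, 0.0], [-0.999, -0.048, -0.0], [0.0, -0.0, -1.0]]
ft_force: [-0.8, -0.2, -1.0]
width: 0.27
t 15.1 pos [ 0.6265 -0.0374  0.0277] psi -87.23 tilt [ 0.   -0.01] w 0.27 F [-0.8 -0.2 -1. ] q [ 0.25  0.47 -0.32  0.   -0.78 -0.2 ]
turn az=-0.03 (0.0 rows of 8), then dx=-0.4 dy=1.4 dz=20.2
```

```bash
python3 -m handwheel '[[[0,1.2,6,0,0,0],[0,0,5,0,0,0],[0,0,5,0,0,0],[0,0,2.5,0,0,0],[0,0,1.5,0,0,0],[0,0,0,0,0,0]]]'
python3 -c "
from h import *
plan(.6250,-.0371,.0075,-87.2)"
```

```text
time_s: 15.7
tcp_pos: [0.625, -0.0375, 0.0073]
ee_rot: [[0.048, -0.999, -0.0], [-0.999, -0.048, -0.0], [0.0, 0.0, -1.0]]
ft_force: [0.3, 0.0, -2.1]
width: 0.265
t 15.7 pos [ 0.625  -0.0375  0.0073] psi -87.24 tilt [-0.03 -0.01] w 0.265 F [ 0.3  0.  -2.1] q [ 0.25  0.49 -0.34  0.   -0.74 -0.2 ]
turn az=-0.04 (0.0 rows of 8), then dx=-0.4 dy=-0.0 dz=-0.2
```

```bash
python3 -m handwheel '[[[0,0,0,0,0,0],[0,0,0,0,0,0],[0,0,0,0,0,0]]]' 0.6;  python3 -m handwheel '[[[0,0,-10,0,0,0],[0,0,-20,0,0,0],[0,0,-40,0,0,0],[20,0,-50,0,0,0],[40,0,-30,0,0,0],[40,0,-20,0,0,0],[40,0,0,0,0,0],[40,0,0,0,0,0],[40,0,0,0,0,0],[0,0,0,0,0,0],[0,0,0,0,0,0]]]' 0.4
python3 - <<'E'
from h import *
d1,P1=cloud("top")
cv2.imwrite("pics/t5.png",d1["img"][:,:,::-1])
plan(.3632,.2994,.1,75.3)
bracket(d1,.363,.299)
E
```

```text
time_s: 16.0
tcp_pos: [0.6255, -0.0374, 0.008]
ee_rot: [[0.048, -0.999, 0.001], [-0.999, -0.048, 0.0], [-0.0, -0.001, -1.0]]
ft_force: [0.5, -0.7, 0.2]
width: 0.398
time_s: 17.1
tcp_pos: [0.6353, -0.2569, 0.1744]
ee_rot: [[0.046, -0.999, 0.0], [-0.999, -0.046, 0.0], [-0.0, -0.0, -1.0]]
ft_force: [0.1, 0.6, 0.6]
width: 0.598
t 17.1 pos [ 0.6355 -0.256   0.1745] psi -87.28 tilt [0.02 0.  ] w 0.603 F [-0.6 -0.2  0.4] q [-0.1   0.41 -0.03 -0.   -1.13  0.15]
turn az=-162.58 (20.3 rows of 8), then dx=468.1 dy=-404.3 dz=74.5
bracket origin [0.363  0.2994] ang 75.36 len 0.1649 headw 0.0496 stemw 0.0287 area 1.1874608150470218 mid-by-ends [0.3632 0.3002]
```

View pics/t5.png

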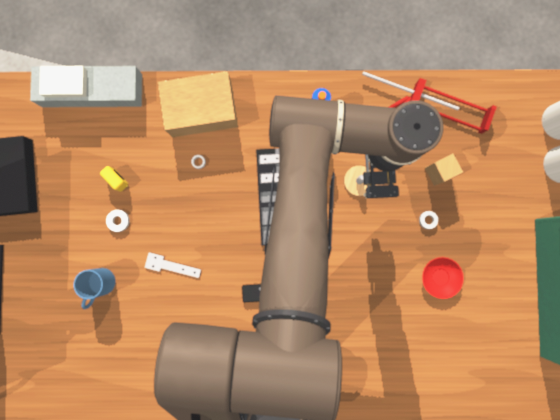

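```bash
python3 -m handwheel '[[[-15,5,0,0,0,0],[-32,13.5,0,0,0,0],[-32,13.5,0,0,0,0],[-32,13.5,0,0,0,0],[-32,13.5,0,0,0,0],[-32,13.5,0,0,0,0],[-32,13.5,0,0,0,0],[-32,13.5,0,0,0,0],[-32,13.5,0,0,0,0],[-32,13.5,0,0,0,0],[-32,13.5,0,0,0,0],[-32,13.5,0,0,0,0],[-32,13.5,0,0,0,0],[-32,13.5,0,0,0,0],[-32,13.5,0,0,0,0],[-32,13.5,0,0,0,0],[-32,13.5,0,0,0,0],[-32,13.5,0,0,0,0],[-8.6,11.5,0,0,0,0]]]'
python3 -m handwheel '[[[0,0,0,0,0,-8.2],[0,0,0,0,0,-8.2],[0,0,0,0,0,-8.2],[0,0,0,0,0,-8.2],[0,0,0,0,0,-8.2],[0,0,0,0,0,-8.2],[0,0,0,0,0,-8.2],[0,0,0,0,0,-8.2],[0,0,0,0,0,-8.2],[0,0,0,0,0,-8.2],[0,0,0,0,0,-8.2],[0,0,0,0,0,-8.2],[0,0,0,0,0,-8.2],[0,0,0,0,0,-8.2],[0,0,0,0,0,-8.2],[0,0,0,0,0,-8.2],[0,0,0,0,0,-8.2],[0,0,0,0,0,-8.2],[0,0,0,0,0,-8.2],[0,0,0,0,0,-6.8]]]'
python3 - <<'E'
from h import *
plan(.3632,.2994,.1,75.3)
E
```

```text
time_s: 19.05
tcp_pos: [0.3606, 0.3024, 0.1745]
ee_rot: [[0.052, -0.999, 0.001], [-0.999, -0.052, 0.001], [-0.001, -0.001, -1.0]]
ft_force: [-0.9, -0.1, -0.5]
width: 0.6
time_s: 21.05
tcp_pos: [0.3612, 0.2998, 0.1744]
ee_rot: [[0.245, 0.97, 0.0], [0.97, -0.245, 0.001], [0.001, 0.0, -1.0]]
ft_force: [-0.4, 0.3, -0.3]
width: 0.598
t 21.1 pos [0.3612 0.2998 0.1744] psi 75.81 tilt [0.01 0.05] w 0.598 F [-0.4  0.3 -0.3] q [ 1.11  0.06 -0.5  -0.   -1.01  1.78]
turn az=0.51 (0.1 rows of 8), then dx=0.2 dy=2.1 dz=74.4
```

```bash
python3 -m handwheel '[[[0,2,20,0,0,0.5],[0,0,40,0,0,0],[0,0,40,0,0,0],[0,0,25,0,0,0],[0,0,20,0,0,0],[0,0,0,0,0,0],[0,0,0,0,0,0]]]'
python3 - <<'E'
from h import *
plan(.3632,.2994,.003,75.35)
E
```

```text
time_s: 21.75
tcp_pos: [0.3638, 0.2993, 0.0296]
ee_rot: [[0.259, 0.966, 0.0], [0.966, -0.259, -0.0], [-0.0, 0.0, -1.0]]
ft_force: [0.1, 0.4, 0.4]
width: 0.6
t 21.8 pos [0.3638 0.2993 0.0296] psi 74.97 tilt [ 0.01 -0.01] w 0.6 F [0.1 0.4 0.4] q [ 1.11  0.26 -0.67  0.   -0.64  1.77]
turn az=-0.38 (0.0 rows of 8), then dx=-0.1 dy=-0.6 dz=26.6
```

```bash
python3 -m handwheel '[[[0,-0.5,12,0,0,-0.35],[0,0,8,0,0,0],[0,0,5,0,0,0],[0,0,1.5,0,0,0],[0,0,0,0,0,0]]]'; python3 -m handwheel '[[[0,0,0,0,0,0],[0,0,0,0,0,0],[0,0,0,0,0,0],[0,0,0,0,0,0],[0,0,0,0,0,0],[0,0,0,0,0,0]]]' 1; python3 -m handwheel '[[[0,0,-5,0,0,0],[0,0,-15,0,0,0],[0,0,-25,0,0,0],[0,0,-30,0,0,0],[0,0,-20,0,0,0],[0,0,-5,0,0,0],[0,0,0,0,0,0]]]'
python3 - <<'E'
from h import *
plan(.5688,-.0398,.1,-87.2)
E
```

```text
time_s: 22.25
tcp_pos: [0.3641, 0.2991, 0.0027]
ee_rot: [[0.255, 0.967, 0.0], [0.967, -0.255, 0.0], [0.0, 0.0, -1.0]]
ft_force: [0.4, -1.0, 0.2]
width: 0.601
time_s: 22.85
tcp_pos: [0.364, 0.299, 0.0026]
ee_rot: [[0.255, 0.967, 0.0], [0.967, -0.255, 0.0], [0.0, 0.0, -1.0]]
ft_force: [-1.0, -0.1, 1.7]
width: 0.264
time_s: 23.55
tcp_pos: [0.3641, 0.2992, 0.103]
ee_rot: [[0.255, 0.967, 0.001], [0.967, -0.255, 0.002], [0.002, 0.0, -1.0]]
ft_force: [-0.1, -0.1, -2.1]
width: 0.267
t 23.6 pos [0.3641 0.2992 0.103 ] psi 75.2 tilt [0.03 0.09] w 0.267 F [-0.1 -0.1 -2.1] q [ 1.11  0.15 -0.59 -0.   -0.83  1.78]
turn az=162.40 (20.3 rows of 8), then dx=348.6 dy=-187.9 dz=3.0
```

```bash
python3 -m handwheel '[[[0,0,0,0,0,8],[0,0,0,0,0,8.2],[0,0,0,0,0,8.2],[0,0,0,0,0,8.2],[0,0,0,0,0,8.2],[0,0,0,0,0,8.2],[0,0,0,0,0,8.2],[0,0,0,0,0,8.2],[0,0,0,0,0,8.2],[0,0,0,0,0,8.2],[0,0,0,0,0,8.2],[0,0,0,0,0,8.2],[0,0,0,0,0,8.2],[0,0,0,0,0,8.2],[0,0,0,0,0,8.2],[0,0,0,0,0,8.2],[0,0,0,0,0,8.2],[0,0,0,0,0,8.2],[0,0,0,0,0,8.2],[0,0,0,0,0,6.8]]]'
python3 -m handwheel '[[[10,-5,0,0,0,0],[26,-14,0,0,0,0],[26,-14,0,0,0,0],[26,-14,0,0,0,0],[26,-14,0,0,0,0],[26,-14,0,0,0,0],[26,-14,0,0,0,0],[26,-14,0,0,0,0],[26,-14,0,0,0,0],[26,-14,0,0,0,0],[26,-14,0,0,0,0],[26,-14,0,0,0,0],[26,-14,10,0,0,0],[26,-14,20,0,0,0],[10,-8,5,0,0,0],[0,0,0,0,0,0],[0,0,0,0,0,0]]]'
python3 - <<'E'
from h import *
plan(.5690,-.0398,.03,-87.2)
d1,P1=cloud("top");held(d1,.5690,-.0398,sense()["tcp_pos"][2]+.0055)
E
```

```text
time_s: 25.55
tcp_pos: [0.3634, 0.298, 0.1008]
ee_rot: [[0.043, -0.999, -0.002], [-0.999, -0.043, -0.002], [0.002, 0.002, -1.0]]
ft_force: [0.5, 0.3, -1.1]
width: 0.264
time_s: 27.25
tcp_pos: [0.5757, -0.0493, 0.0669]
ee_rot: [[0.049, -0.999, -0.002], [-0.999, -0.049, -0.0], [0.0, 0.002, -1.0]]
ft_force: [-0.1, 0.9, -2.0]
width: 0.268
t 27.2 pos [ 0.5757 -0.0493  0.0669] psi -87.16 tilt [-0.09 -0.02] w 0.268 F [-0.1  0.9 -2. ] q [ 0.25  0.35 -0.4  -0.   -0.82 -0.2 ]
turn az=0.04 (0.0 rows of 8), then dx=-9.8 dy=6.3 dz=36.9
```

View pics/held.png

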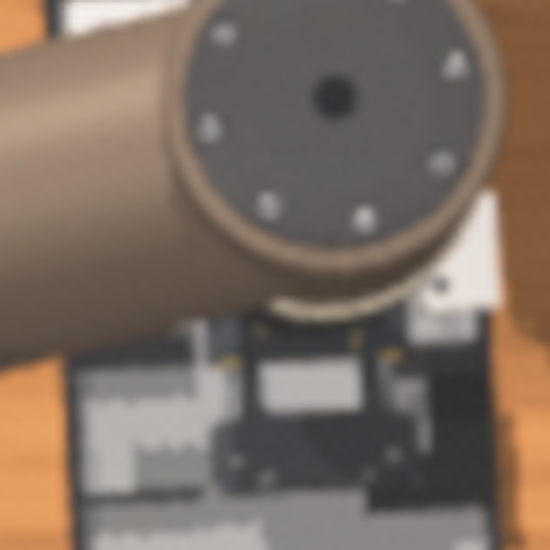

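```bash
python3 -m handwheel '[[[-9.5,6,0,0,0,0],[0,0,10,0,0,0],[0,0,15,0,0,0],[0,0,12,0,0,0],[0,0,0,0,0,0],[0,0,0,0,0,0]]]'
python3 -c "
from h import *
plan(.5690,-.0398,.0075,-87.2)"
```

```text
time_s: 27.9
tcp_pos: [0.5698, -0.0396, 0.0304]
ee_rot: [[0.05, -0.999, -0.001], [-0.999, -0.05, -0.0], [0.0, 0.001, -1.0]]
ft_force: [-0.3, -0.1, -1.9]
width: 0.266
t 27.9 pos [ 0.5698 -0.0396  0.0304] psi -87.14 tilt [-0.03 -0.02] w 0.266 F [-0.3 -0.1 -1.9] q [ 0.27  0.39 -0.45  0.   -0.73 -0.22]
turn az=0.06 (0.0 rows of 8), then dx=0.1 dy=0.8 dz=22.9
```

```bash
python3 -m handwheel '[[[0,0.6,6,0,0,0],[0,0,6,0,0,0],[0,0,5,0,0,0],[0,0,3.5,0,0,0],[0,0,2,0,0,0],[0,0,0,0,0,0]]]'
python3 -m handwheel '[[[0,0,0,0,0,0],[0,0,0,0,0,0],[0,0,0,0,0,0]]]' 0.6;  python3 -m handwheel '[[[0,0,-10,0,0,0],[0,0,-20,0,0,0],[0,0,-40,0,0,0],[-20,0,-50,0,0,0],[-40,0,-30,0,0,0],[-40,0,-20,0,0,0],[-40,0,0,0,0,0],[-40,0,0,0,0,0],[-40,0,0,0,0,0],[0,0,0,0,0,0],[0,0,0,0,0,0]]]' 0.02
python3 - <<'E'
from h import *
d1,P1=cloud("top")
cv2.imwrite("pics/t6.png",np.vstack([d1["img"][:,:,::-1][60:300],cv2.resize(d1["img"][130:260,220:400,::-1],(560,404),interpolation=cv2.INTER_CUBIC)[:340]]))
plan(.4982,.4627,.1,-45)
collar(d1,.4982,.4627)
for x,y in[(.5688,-.0398),(.6248,-.0371),(.6807,-.0343)]: bracket(d1,x,y,.012,r=.1)
E
```

```text
time_s: 28.5
tcp_pos: [0.5691, -0.04, 0.0076]
ee_rot: [[0.049, -0.999, -0.001], [-0.999, -0.049, -0.0], [0.0, 0.001, -1.0]]
ft_force: [1.0, -0.1, -1.5]
width: 0.267
time_s: 28.8
tcp_pos: [0.5697, -0.0398, 0.0084]
ee_rot: [[0.049, -0.999, 0.001], [-0.999, -0.049, 0.0], [-0.0, -0.001, -1.0]]
ft_force: [-0.4, 0.0, -0.2]
width: 0.395
time_s: 29.9
tcp_pos: [0.5583, 0.1794, 0.1751]
ee_rot: [[0.051, -0.999, 0.0], [-0.999, -0.051, 0.0], [-0.0, -0.0, -1.0]]
ft_force: [-0.9, -1.2, 0.3]
width: 0.979
t 29.9 pos [0.5584 0.1785 0.175 ] psi -87.14 tilt [0.01 0.01] w 0.98 F [-0.4  0.9  0.7] q [ 0.64  0.25 -0.26  0.   -1.06 -0.59]
turn az=-42.14 (5.3 rows of 8), then dx=-243.5 dy=-158.4 dz=75.0
collar [0.5133 0.4821] axes [ 25.4 148.9]
bracket origin [ 0.5081 -0.0343] ang -20.88 len 0.2027 headw 0.1554 stemw 0.1805 area 4.116405433646813 mid-by-ends [ 0.5187 -0.0384]
bracket origin [ 0.6291 -0.0342] ang -88.06 len 0.1648 headw 0.0486 stemw 0.0474 area 1.425496342737722 mid-by-ends [ 0.6292 -0.0372]
bracket origin [ 0.6842 -0.0316] ang -87.92 len 0.1653 headw 0.0488 stemw 0.0432 area 1.3732497387669802 mid-by-ends [ 0.6843 -0.0341]
```

View pics/t6.png

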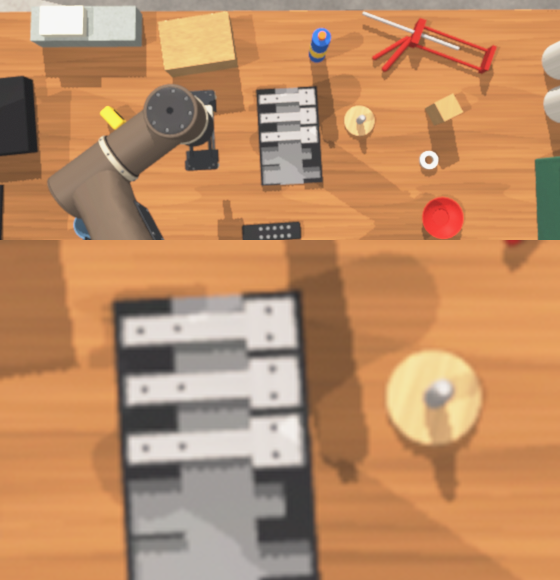

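```bash
python3 -m handwheel '[[[0,0,0,0,0,-7.9],[0,0,0,0,0,-7.9],[0,0,0,0,0,-7.9],[0,0,0,0,0,-7.9],[0,0,0,0,0,-7.9],[0,0,0,0,0,-7.9],[0,0,0,0,0,-7.9],[0,0,0,0,0,-7.9],[0,0,0,0,0,-7.9],[0,0,0,0,0,-7.9],[0,0,0,0,0,-8.1],[-3,-15,0,0,0,0],[-7,-30,0,0,0,0],[-7,-30,0,0,0,0],[-7,-30,0,0,0,0],[-7,-30,0,0,0,0],[-7,-30,0,0,0,0],[-7,-30,0,0,0,0],[0,0,0,0,0,0],[0,0,0,0,0,0]]]' 0
python3 - <<'E'
from h import *
plan(.4982,.4627,.1,0)
d1,P1=cloud("top")
collar(d1,.4982,.4627,out="pics/c.png")
cv2.imwrite("pics/t7.png",d1["img"][:,:,::-1])
E
```

```text
time_s: 31.95
tcp_pos: [0.5136, 0.3737, 0.1743]
ee_rot: [[1.0, -0.003, -0.0], [-0.003, -1.0, -0.0], [-0.0, 0.0, -1.0]]
ft_force: [1.1, -0.1, -0.5]
width: 1.002
t 31.9 pos [0.5136 0.3737 0.1743] psi -0.18 tilt [-0.02 -0.02] w 1.002 F [ 1.1 -0.1 -0.5] q [ 0.94  0.33 -0.15 -0.   -1.09  0.63]
turn az=-0.18 (0.0 rows of 8), then dx=-15.4 dy=-89.0 dz=74.3
collar [0.4791 0.4574] axes [25.1 60.3]
```

View pics/t7.png

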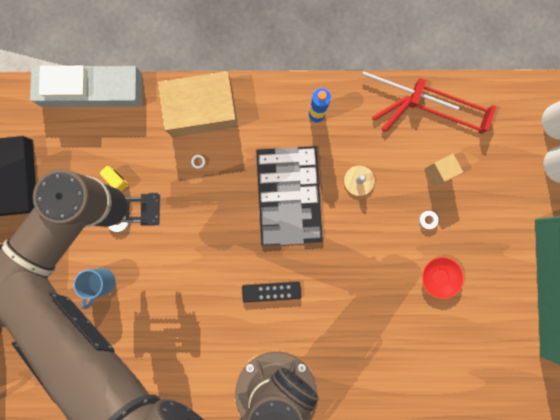

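```bash
python3 -m handwheel '[[[-5,-25,0,0,0,-0.18],[-5,-30,0,0,0,0],[-5,-25,0,0,0,0],[0,-9,0,0,0,0],[0,0,20,0,0,0],[0,0,40,0,0,0],[0,0,40,0,0,0],[0,0,20,0,0,0],[0,0,0,0,0,0],[0,0,0,0,0,0]]]'
python3 - <<'E'
from h import *
plan(.4982,.4627,.005,0)
d,P=cloud("side")
cv2.imwrite("pics/s7.png",cv2.resize(d["img"][80:240,80:280,::-1],(700,560)))
E
```

```text
time_s: 33.0
tcp_pos: [0.4996, 0.4619, 0.0551]
ee_rot: [[1.0, 0.001, 0.0], [0.001, -1.0, -0.0], [0.0, 0.0, -1.0]]
ft_force: [0.1, -0.4, -0.0]
width: 1.001
t 33.0 pos [0.4996 0.4619 0.0551] psi 0.03 tilt [ 0.02 -0.02] w 1.001 F [ 0.1 -0.4 -0. ] q [ 1.03  0.51 -0.17  0.   -0.89  0.54]
turn az=0.03 (0.0 rows of 8), then dx=-1.4 dy=-0.8 dz=50.1
```

View pics/s7.png

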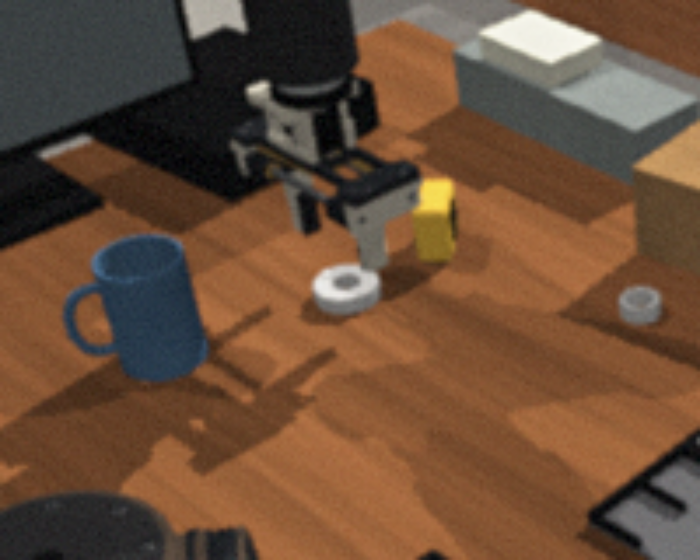

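```bash
python3 -m handwheel '[[[-1.3,-0.7,15,0,0,0],[0,0,15,0,0,0],[0,0,10,0,0,0],[0,0,6,0,0,0],[0,0,4,0,0,0],[0,0,0,0,0,0]]]'; python3 -m handwheel '[[[0,0,0,0,0,0],[0,0,0,0,0,0],[0,0,0,0,0,0],[0,0,0,0,0,0],[0,0,0,0,0,0]]]' 1; python3 -m handwheel '[[[0,0,-10,0,0,0],[0,0,-20,0,0,0],[0,0,-30,0,0,0],[0,0,-40,0,0,0],[0,0,-20,0,0,0],[0,0,0,0,0,0]]]'
python3 - <<'E'
from h import *
plan(.6131,-.2465,.125,0)
d,P=cloud("side")
cv2.imwrite("pics/s8.png",cv2.resize(d["img"][80:240,80:280,::-1],(700,560)))
E
```

```text
time_s: 33.65
tcp_pos: [0.4974, 0.463, 0.0037]
ee_rot: [[1.0, 0.002, -0.001], [0.002, -1.0, -0.001], [-0.001, 0.001, -1.0]]
ft_force: [-0.5, 0.4, 0.1]
width: 1.001
time_s: 34.15
tcp_pos: [0.4976, 0.4633, 0.0048]
ee_rot: [[1.0, 0.002, 0.0], [0.002, -1.0, 0.0], [0.0, -0.0, -1.0]]
ft_force: [-0.4, -1.1, 2.7]
width: 0.725
time_s: 34.75
tcp_pos: [0.4989, 0.465, 0.1293]
ee_rot: [[1.0, 0.002, 0.004], [0.002, -1.0, 0.006], [0.004, -0.006, -1.0]]
ft_force: [-0.2, 1.0, -1.6]
width: 0.728
t 34.8 pos [0.4989 0.465  0.1293] psi 0.12 tilt [0.25 0.33] w 0.728 F [-0.2  1.  -1.6] q [ 1.04  0.43 -0.1   0.   -1.03  0.54]
turn az=0.12 (0.0 rows of 8), then dx=114.2 dy=711.5 dz=4.3
```

View pics/s8.png

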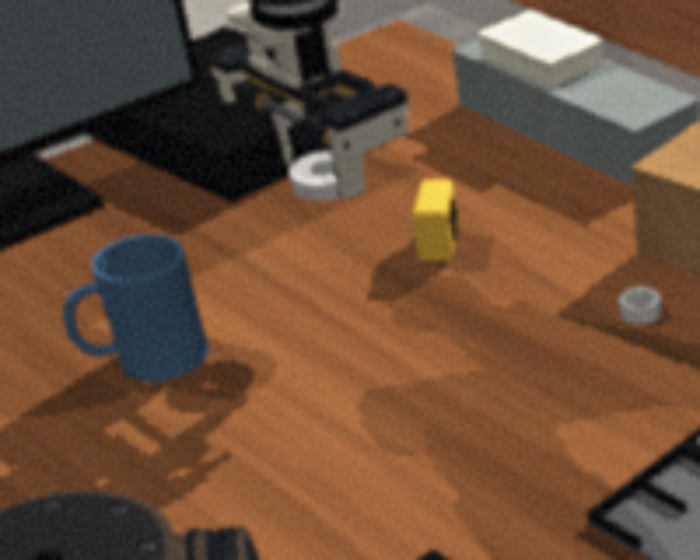

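```bash
python3 -m handwheel '[[[2,15,0,0,0,0.12],[5,32,0,0,0,0],[5,32,0,0,0,0],[5,32,0,0,0,0],[5,32,0,0,0,0],[5,32,0,0,0,0],[5,32,0,0,0,0],[5,32,0,0,0,0],[5,32,0,0,0,0],[5,32,0,0,0,0],[5,32,0,0,0,0],[5,32,0,0,0,0],[5,32,0,0,0,0],[0,0,0,0,0,0]]]'; python3 -m handwheel '[[[5,20,0,0,0,0],[5,32,0,0,0,0],[5,32,0,0,0,0],[5,32,0,0,0,0],[5,32,0,0,0,0],[5,32,0,0,0,0],[5,32,0,0,0,0],[5,32,0,0,0,0],[5,32,0,0,0,0],[4,20,0,0,0,0],[2,10,0,0,0,0],[1,5,0,0,0,0],[0,0,0,0,0,0],[0,0,0,0,0,0]]]'
python3 - <<'E'
from h import *
plan(.6131,-.2465,.1,0)
d,P=cloud("side");d1,P1=cloud("top")
z=sense()["tcp_pos"][2]-.005+.018
cv2.imwrite("pics/s9.png",np.hstack([cv2.resize(d["img"][160:280,310:440,::-1],None,fx=3,fy=3),cv2.resize(patch(d1,.6131,-.2465,.06,z),None,fx=3,fy=3)]))
E
```

```text
time_s: 36.2
tcp_pos: [0.5579, 0.0601, 0.1229]
ee_rot: [[1.0, -0.004, -0.003], [-0.004, -1.0, -0.001], [-0.003, 0.001, -1.0]]
ft_force: [-0.6, 0.5, -1.6]
width: 0.725
time_s: 37.6
tcp_pos: [0.611, -0.2461, 0.1242]
ee_rot: [[1.0, 0.0, -0.0], [0.0, -1.0, 0.0], [-0.0, -0.0, -1.0]]
ft_force: [0.0, -0.3, -1.9]
width: 0.722
t 37.6 pos [ 0.611  -0.2461  0.1242] psi 0.01 tilt [-0.03  0.01] w 0.722 F [ 0.  -0.3 -1.9] q [-0.09  0.41 -0.16 -0.   -1.01  1.66]
turn az=0.01 (0.0 rows of 8), then dx=2.1 dy=0.4 dz=24.2Traceback (most recent call last):
  File "<stdin>", line 5, in <module>
    return _nx.concatenate(arrs, 1, dtype=dtype, casting=casting)
           ~~~~~~~~~~~~~~~^^^^^^^^^^^^^^^^^^^^^^^^^^^^^^^^^^^^^^^
ValueError: all the input array dimensions except for the concatenation axis must match exactly, but along dimension 0, the array at index 0 has size 360 and the array at index 1 has size 363
```

Correct 2 mm, lower to just above the spindle tip (0.072 + some), then look.

```bash
python3 -m handwheel '[[[2.1,0.3,10,0,0,0],[0,0,15,0,0,0],[0,0,10,0,0,0],[0,0,0,0,0,0],[0,0,0,0,0,0]]]'
cat >> h.py <<'E'
def look(out,z):
    d,P=cloud("side");d1,P1=cloud("top")
    a=cv2.resize(d["img"][150:280,300:440,::-1],(390*14//13,390));b=cv2.resize(patch(d1,.6131,-.2465,.06,z),(375,390))
    cv2.imwrite(out,np.hstack([a,b]))
    return d,d1
E
python3 - <<'E'
from h import *
plan(.6131,-.2465,.015,0)
look("pics/s9.png",sense()["tcp_pos"][2]+.013)
E
```

```text
time_s: 38.2
tcp_pos: [0.613, -0.2472, 0.0887]
ee_rot: [[1.0, -0.0, -0.001], [-0.0, -1.0, -0.0], [-0.001, 0.0, -1.0]]
ft_force: [-0.8, -0.5, -1.3]
width: 0.72
t 38.2 pos [ 0.613  -0.2472  0.0887] psi -0.02 tilt [-0.08 -0.  ] w 0.72 F [-0.8 -0.5 -1.3] q [-0.09  0.45 -0.19  0.   -0.94  1.66]
turn az=-0.02 (0.0 rows of 8), then dx=0.1 dy=-0.7 dz=73.7
```

View pics/s9.png

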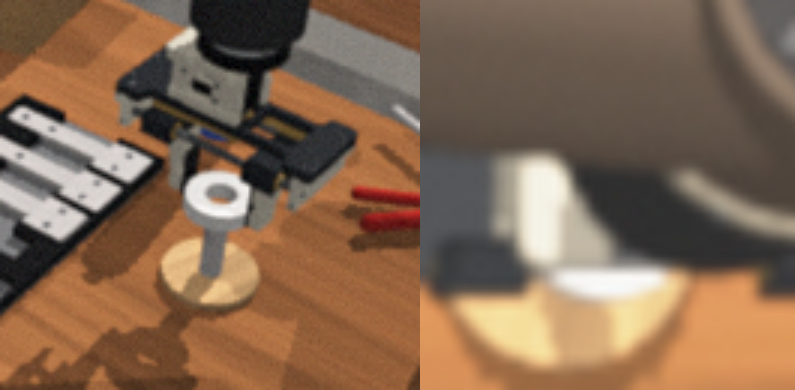

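```bash
python3 -m handwheel '[[[0,-0.5,4,0,0,0],[0,0,5,0,0,0],[0,0,5,0,0,0],[0,0,5,0,0,0],[0,0,5,0,0,0],[0,0,0,0,0,0]]]'
python3 - <<'E'
from h import *
plan(.6131,-.2465,.015,0)
look("pics/s10.png",sense()["tcp_pos"][2]+.013)
E
```

```text
time_s: 38.9
tcp_pos: [0.6127, -0.2466, 0.0643]
ee_rot: [[1.0, -0.001, -0.002], [-0.001, -1.0, 0.0], [-0.002, -0.0, -1.0]]
ft_force: [-0.6, -0.8, -2.5]
width: 0.725
t 38.9 pos [ 0.6127 -0.2466  0.0643] psi -0.03 tilt [-0.09  0.02] w 0.725 F [-0.6 -0.8 -2.5] q [-0.09  0.47 -0.21 -0.   -0.89  1.66]
turn az=-0.03 (0.0 rows of 8), then dx=0.4 dy=-0.1 dz=49.3
```

View pics/s10.png

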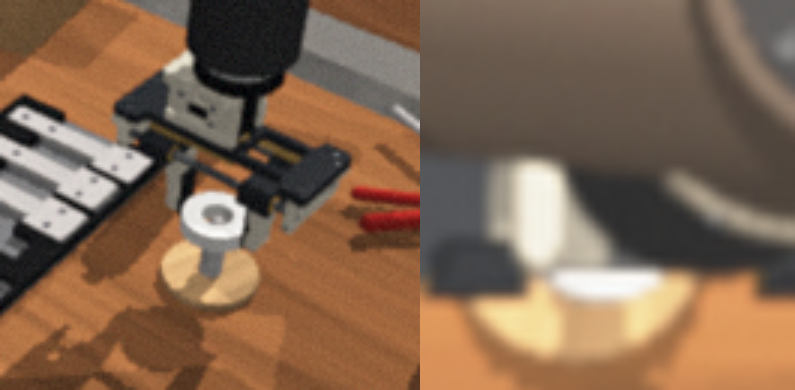

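```bash
python3 -m handwheel '[[[0,0,6,0,0,0],[0,0,8,0,0,0],[0,0,8,0,0,0],[0,0,8,0,0,0],[0,0,8,0,0,0],[0,0,0,0,0,0]]]'
python3 - <<'E'
from h import *
plan(.6131,-.2465,.015,0)
E
```

```text
time_s: 39.6
tcp_pos: [0.6123, -0.2465, 0.0256]
ee_rot: [[1.0, -0.001, -0.003], [-0.001, -1.0, 0.0], [-0.003, -0.0, -1.0]]
ft_force: [-0.1, -0.2, -1.8]
width: 0.729
t 39.6 pos [ 0.6123 -0.2465  0.0256] psi -0.04 tilt [-0.15  0.03] w 0.729 F [-0.1 -0.2 -1.8] q [-0.09  0.51 -0.24 -0.   -0.82  1.66]
turn az=-0.04 (0.0 rows of 8), then dx=0.8 dy=0.0 dz=10.6
```

```bash
python3 -m handwheel '[[[0.5,0,5,0,0,0],[0,0,3,0,0,0],[0,0,2,0,0,0],[0,0,0.5,0,0,0],[0,0,0,0,0,0]]]'
python3 - <<'E'
from h import *
plan(.6131,-.2465,.015,0)
E
```

```text
time_s: 40.1
tcp_pos: [0.6139, -0.2467, 0.017]
ee_rot: [[1.0, -0.0, 0.0], [-0.0, -1.0, -0.0], [0.0, 0.0, -1.0]]
ft_force: [0.0, 0.0, -2.0]
width: 0.724
t 40.1 pos [ 0.6139 -0.2467  0.017 ] psi -0.03 tilt [ 0.01 -0.  ] w 0.724 F [ 0.  0. -2.] q [-0.09  0.53 -0.25  0.   -0.8   1.66]
turn az=-0.03 (0.0 rows of 8), then dx=-0.8 dy=-0.2 dz=2.0
```

```bash
python3 -m handwheel '[[[0,0,1.5,0,0,0],[0,0,0,0,0,0]]]';python3 -m handwheel '[[[0,0,0,0,0,0],[0,0,0,0,0,0],[0,0,0,0,0,0]]]' 0.05; python3 -m handwheel '[[[0,0,-10,0,0,0],[0,0,-30,0,0,0],[0,0,-40,0,0,0],[0,0,-40,0,0,0],[0,0,-30,0,0,0],[0,30,0,0,0,0],[0,40,0,0,0,0],[0,40,0,0,0,0],[0,20,0,0,0,0],[0,0,0,0,0,0]]]'
python3 - <<'E'
from h import *
d,d1=look("pics/s11.png",.028)
collar(d1,.6131,-.2465,.028)
collar(d1,.4961,-.4457)
plan(.4961,-.4457,.1,0)
cv2.imwrite("pics/t11.png",d1["img"][:,:,::-1])
E
```

```text
time_s: 40.3
tcp_pos: [0.6138, -0.2467, 0.0154]
ee_rot: [[1.0, -0.0, 0.0], [-0.0, -1.0, 0.0], [0.0, -0.0, -1.0]]
ft_force: [-0.6, 0.2, -0.9]
width: 0.724
time_s: 40.6
tcp_pos: [0.6141, -0.2467, 0.0157]
ee_rot: [[1.0, -0.0, 0.001], [-0.0, -1.0, -0.0], [0.001, 0.0, -1.0]]
ft_force: [-0.5, -0.2, -0.0]
width: 0.917
time_s: 41.6
tcp_pos: [0.6131, -0.3793, 0.1655]
ee_rot: [[1.0, -0.003, -0.0], [-0.003, -1.0, -0.0], [-0.0, 0.0, -1.0]]
ft_force: [-0.5, 1.2, -0.0]
width: 0.95Traceback (most recent call last):
  File "<stdin>", line 3, in <module>
  File "h.py", line 49, in collar
    k=min((i for i in range(1,n) if st[i,4]>300),key=lambda i:np.hypot(*(ce[i]-r*PP)))
ValueError: min() iterable argument is empty
```

View pics/s11.png

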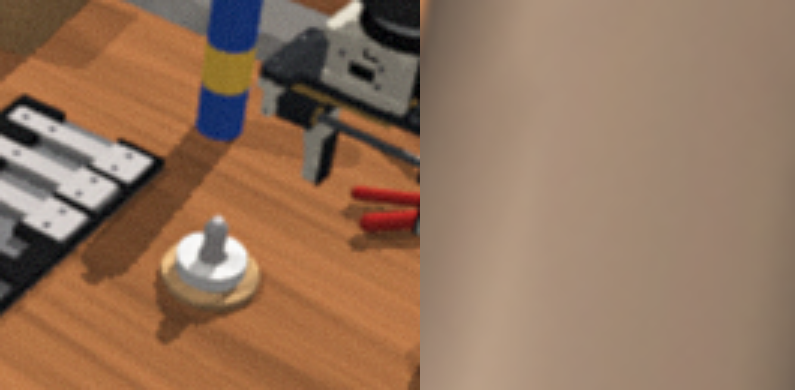

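```bash
python3 -m handwheel '[[[-20,5,0,0,0,0],[-30,15,0,0,0,0],[-30,20,0,0,0,0],[-25,15,0,0,0,0],[-12,11,20,0,0,0],[0,0,30,0,0,0],[0,0,30,0,0,0],[0,0,10,0,0,0],[0,0,0,0,0,0],[0,0,0,0,0,0]]]' 0.1
python3 - <<'E'
from h import *
d,P=cloud("side");d1,P1=cloud("top")
plan(.4961,-.4457,.005,0)
cv2.imwrite("pics/t12.png",np.hstack([d1["img"][140:260,320:480,::-1],d["img"][220:340,340:500,::-1]]).repeat(2,0).repeat(2,1))
E
```

```text
time_s: 42.7
tcp_pos: [0.4978, -0.4425, 0.0768]
ee_rot: [[1.0, 0.001, 0.001], [0.001, -1.0, -0.001], [0.001, 0.001, -1.0]]
ft_force: [0.4, 0.8, 0.0]
width: 0.902
t 42.8 pos [ 0.498  -0.4429  0.0773] psi 0.02 tilt [ 0.13 -0.08] w 0.903 F [-0.2  0.5  0.7] q [-0.43  0.46 -0.19  0.   -0.92  2.01]
turn az=0.02 (0.0 rows of 8), then dx=-1.9 dy=2.8 dz=72.3
```

View pics/t12.png

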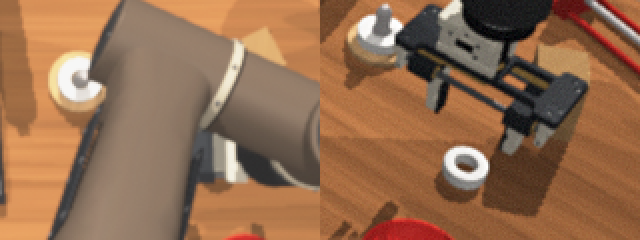

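```bash
python3 -m handwheel '[[[-1.8,2.6,20,0,0,0],[0,0,20,0,0,0],[0,0,15,0,0,0],[0,0,9,0,0,0],[0,0,5,0,0,0],[0,0,3,0,0,0],[0,0,0,0,0,0]]]'
python3 - <<'E'
from h import *
d,P=cloud("side")
plan(.4961,-.4457,.005,0)
print(proj(d,[.4961,-.4457,.018]))
cv2.imwrite("pics/t13.png",cv2.resize(d["img"][220:340,340:500,::-1],None,fx=4,fy=4))
E
```

```text
time_s: 43.5
tcp_pos: [0.4952, -0.4453, 0.0036]
ee_rot: [[1.0, -0.0, 0.0], [-0.0, -1.0, -0.0], [0.0, 0.0, -1.0]]
ft_force: [-0.5, -0.3, -0.9]
width: 0.9
t 43.5 pos [ 0.4952 -0.4454  0.0039] psi -0.02 tilt [ 0.03 -0.02] w 0.9 F [-1.1 -0.7 -0. ] q [-0.44  0.55 -0.25  0.   -0.78  2.01]
turn az=-0.02 (0.0 rows of 8), then dx=0.9 dy=0.3 dz=-1.1
(np.float64(411.3738109468905), np.float64(300.42851024877655))
```

View pics/t13.png

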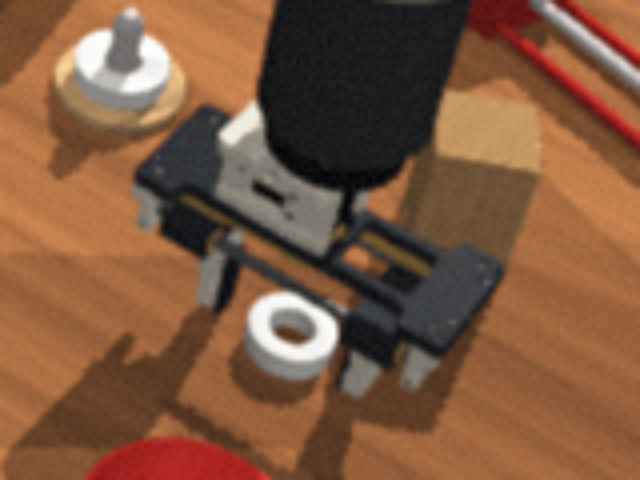

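```bash
python3 -m handwheel '[[[0.9,0,-1,0,0,0],[0,0,0,0,0,0],[0,0,0,0,0,0],[0,0,0,0,0,0],[0,0,0,0,0,0],[0,0,0,0,0,0]]]' 1; python3 -m handwheel '[[[0,0,-10,0,0,0],[0,0,-20,0,0,0],[0,0,-30,0,0,0],[0,0,-40,0,0,0],[0,0,-20,0,0,0],[0,0,0,0,0,0]]]'
python3 - <<'E'
from h import *
plan(.6131,-.2465,.125,0)
d,P=cloud("side")
cv2.imwrite("pics/s14.png",cv2.resize(d["img"][180:340,340:500,::-1],None,fx=3,fy=3))
E
```

```text
time_s: 44.15
tcp_pos: [0.496, -0.4454, 0.0047]
ee_rot: [[1.0, -0.0, 0.0], [-0.0, -1.0, -0.0], [0.0, 0.0, -1.0]]
ft_force: [-0.7, -0.4, 2.1]
width: 0.579
time_s: 44.75
tcp_pos: [0.4976, -0.4463, 0.1291]
ee_rot: [[1.0, 0.0, 0.006], [0.0, -1.0, -0.003], [0.006, 0.003, -1.0]]
ft_force: [-0.5, -0.3, -1.2]
width: 0.579
t 44.8 pos [ 0.4976 -0.4463  0.1291] psi 0.0 tilt [ 0.33 -0.2 ] w 0.579 F [-0.5 -0.3 -1.2] q [-0.44  0.41 -0.14  0.   -1.01  2.01]
turn az=0.00 (0.0 rows of 8), then dx=115.5 dy=-199.8 dz=4.1
```

View pics/s14.png

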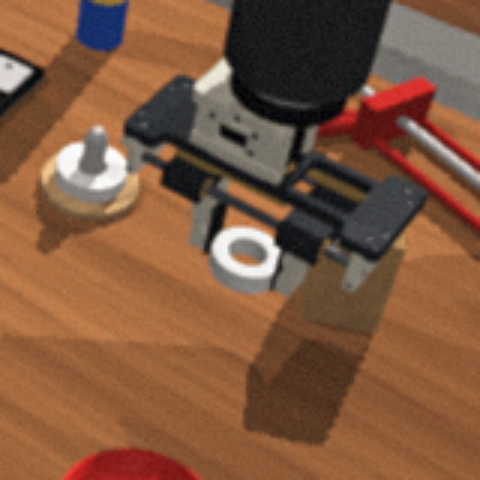

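Held. Carry to the spindle (y first, away from the box).

```bash
python3 -m handwheel '[[[0,-15,0,0,0,0],[5,-30,0,0,0,0],[10,-30,0,0,0,0],[15,-30,0,0,0,0],[20,-30,0,0,0,0],[20,-30,0,0,0,0],[20,-20,0,0,0,0],[15,-10,0,0,0,0],[10.5,-5,0,0,0,0],[0,0,10,0,0,0],[0,0,10,0,0,0],[0,0,5,0,0,0],[0,0,0,0,0,0],[0,0,0,0,0,0]]]'
python3 - <<'E'
from h import *
plan(.6131,-.2465,.09,0)
look("pics/s15.png",.1)
E
```

```text
time_s: 46.2
tcp_pos: [0.6109, -0.246, 0.0993]
ee_rot: [[1.0, -0.001, -0.0], [-0.001, -1.0, -0.0], [-0.0, 0.0, -1.0]]
ft_force: [0.8, -0.1, -0.6]
width: 0.58
t 46.2 pos [ 0.6109 -0.246   0.0993] psi -0.07 tilt [-0.03 -0.01] w 0.58 F [ 0.8 -0.1 -0.6] q [-0.09  0.43 -0.18  0.   -0.96  1.66]
turn az=-0.07 (0.0 rows of 8), then dx=2.2 dy=0.5 dz=9.3
```

View pics/s15.png

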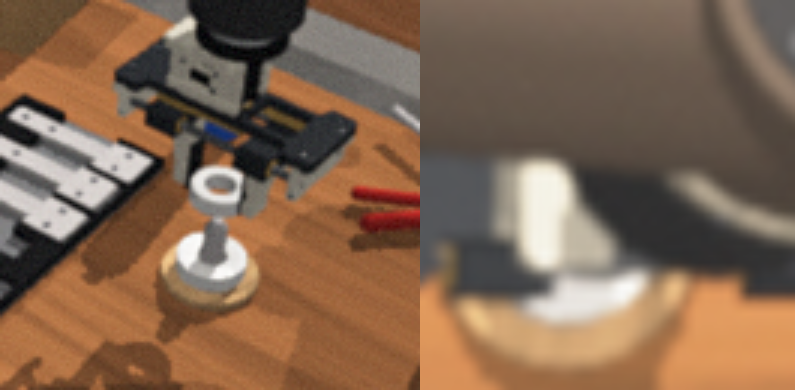

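```bash
python3 -m handwheel '[[[1.8,0.4,5,0,0,0],[0,0,6,0,0,0],[0,0,6,0,0,0],[0,0,6,0,0,0],[0,0,6,0,0,0],[0,0,0,0,0,0],[0,0,0,0,0,0]]]'
python3 - <<'E'
from h import *
plan(.6131,-.2465,.033,0)
look("pics/s16.png",.1)
E
```

```text
time_s: 47.0
tcp_pos: [0.6132, -0.2457, 0.0702]
ee_rot: [[1.0, -0.0, -0.001], [-0.0, -1.0, -0.0], [-0.001, 0.0, -1.0]]
ft_force: [-0.0, -0.6, -0.6]
width: 0.582
t 47.0 pos [ 0.6132 -0.2457  0.0702] psi -0.02 tilt [-0.03 -0.  ] w 0.582 F [-0.  -0.6 -0.6] q [-0.09  0.46 -0.21  0.   -0.9   1.66]
turn az=-0.02 (0.0 rows of 8), then dx=-0.1 dy=0.8 dz=37.2
```

View pics/s16.png

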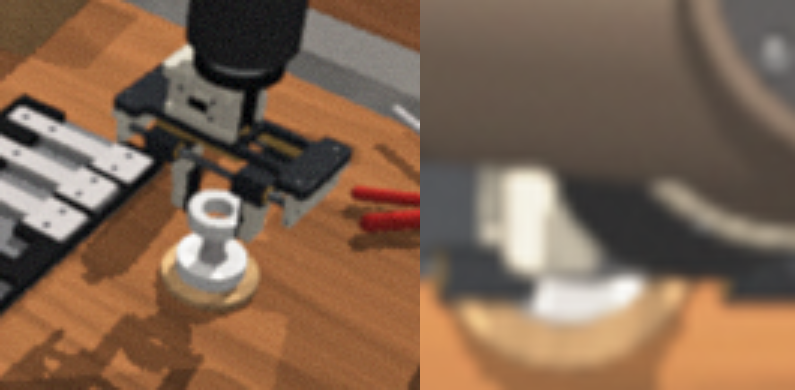

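```bash
python3 -m handwheel '[[[0,0.6,5,0,0,0],[0,0,6,0,0,0],[0,0,6,0,0,0],[0,0,6,0,0,0],[0,0,6,0,0,0],[0,0,4,0,0,0],[0,0,0,0,0,0]]]'
python3 - <<'E'
from h import *
plan(.6131,-.2465,.033,0)
E
```

```text
time_s: 47.8
tcp_pos: [0.6127, -0.2462, 0.0365]
ee_rot: [[1.0, -0.001, -0.001], [-0.001, -1.0, 0.0], [-0.001, -0.0, -1.0]]
ft_force: [-0.3, 0.4, -0.3]
width: 0.582
t 47.8 pos [ 0.6127 -0.2462  0.0365] psi -0.03 tilt [-0.08  0.01] w 0.582 F [-0.3  0.4 -0.3] q [-0.09  0.5  -0.24 -0.   -0.83  1.66]
turn az=-0.03 (0.0 rows of 8), then dx=0.4 dy=0.3 dz=3.5
```

```bash
python3 -m handwheel '[[[0,0,2,0,0,0],[0,0,1,0,0,0],[0,0,0,0,0,0]]]';python3 -m handwheel '[[[0,0,0,0,0,0],[0,0,0,0,0,0],[0,0,0,0,0,0]]]' 0.25; python3 -m handwheel '[[[0,0,-10,0,0,0],[0,0,-30,0,0,0],[0,0,-40,0,0,0],[0,0,-40,0,0,0],[0,-10,-10,0,0,0],[0,-30,0,0,0,0],[0,-40,0,0,0,0],[0,-40,0,0,0,0],[0,-40,0,0,0,0],[0,-40,0,0,0,0],[0,-40,0,0,0,0],[0,-40,0,0,0,0],[0,-20,0,0,0,0],[0,0,0,0,0,0],[0,0,0,0,0,0]]]' 0.25
python3 - <<'E'
from h import *
d,d1=look("pics/s17.png",.046)
plan(.6705,.2274,.1,0)
collar(d1,.6131,-.2465,.046)
collar(d1,.6705,.2274)
E
```

```text
time_s: 48.1
tcp_pos: [0.6132, -0.2463, 0.0344]
ee_rot: [[1.0, -0.0, 0.0], [-0.0, -1.0, -0.0], [0.0, 0.0, -1.0]]
ft_force: [-0.3, 0.2, -1.0]
width: 0.579
time_s: 48.4
tcp_pos: [0.6134, -0.2463, 0.0347]
ee_rot: [[1.0, -0.0, 0.0], [-0.0, -1.0, -0.0], [0.0, 0.0, -1.0]]
ft_force: [0.0, -0.6, -0.6]
width: 0.74
time_s: 49.9
tcp_pos: [0.6132, 0.0542, 0.1649]
ee_rot: [[1.0, 0.001, 0.0], [0.001, -1.0, 0.0], [0.0, -0.0, -1.0]]
ft_force: [-0.3, -1.1, 0.6]
width: 0.75
t 50.0 pos [0.6133 0.0531 0.1647] psi -0.05 tilt [ 0.01 -0.  ] w 0.743 F [ 0.7  0.2 -0.7] q [ 0.4   0.31 -0.21  0.   -1.05  1.17]
turn az=-0.05 (0.0 rows of 8), then dx=57.2 dy=-174.3 dz=64.7
collar [ 0.6147 -0.2404] axes [72.2 82.1]Traceback (most recent call last):
  File "<stdin>", line 5, in <module>
  File "h.py", line 49, in collar
    k=min((i for i in range(1,n) if st[i,4]>300),key=lambda i:np.hypot(*(ce[i]-r*PP)))
ValueError: min() iterable argument is empty
```

View pics/s17.png

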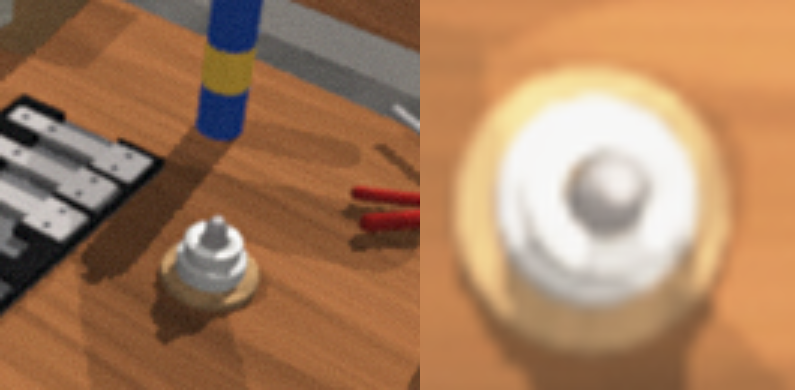

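```bash
python3 - <<'E'
from h import *
d,P=cloud("side");d1,P1=cloud("top")
cv2.imwrite("pics/t18.png",np.hstack([d1["img"][:,:,::-1][60:260,80:280],d["img"][80:280,180:380,::-1]]).repeat(2,0).repeat(2,1))
print(proj(d1,[.6705,.2274,.018]),proj(d,[.6705,.2274,.018]))
E
```

```text
(np.float64(197.7051682450833), np.float64(161.21436908886858)) (np.float64(261.94340939462893), np.float64(164.5591301076774))
```

View pics/t18.png

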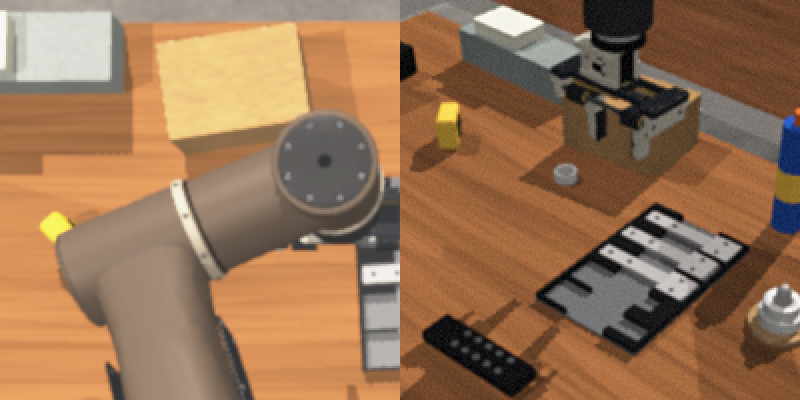

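```bash
python3 -m handwheel '[[[5,-15,0,0,0,0],[10,-30,0,0,0,0],[10,-30,0,0,0,0],[10,-30,0,0,0,0],[10,-30,0,0,0,0],[10,-30,0,0,0,0],[2,-9,0,0,0,0],[0,0,20,0,0,0],[0,0,30,0,0,0],[0,0,35,0,0,0],[0,0,15,0,0,0],[0,0,0,0,0,0],[0,0,0,0,0,0]]]'
python3 - <<'E'
from h import *
d,P=cloud("side")
plan(.6705,.2274,.005,0)
cv2.imwrite("pics/t19.png",d["img"][80:240,180:380,::-1].repeat(3,0).repeat(3,1))
E
```

```text
time_s: 51.4
tcp_pos: [0.6713, 0.2277, 0.0654]
ee_rot: [[1.0, -0.0, 0.001], [-0.0, -1.0, -0.0], [0.001, 0.0, -1.0]]
ft_force: [1.0, -0.2, -0.1]
width: 0.746
t 51.5 pos [0.6716 0.2281 0.0662] psi -0.02 tilt [0.13 0.05] w 0.75 F [-0.1  0.3  0. ] q [ 0.6   0.53 -0.09  0.   -0.94  0.97]
turn az=-0.02 (0.0 rows of 8), then dx=-1.1 dy=0.7 dz=61.2
```

View pics/t19.png

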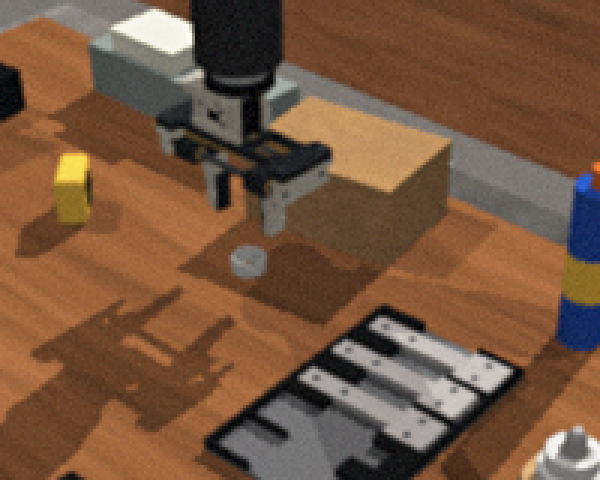

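```bash
python3 - <<'E'
import numpy as np
P=np.load("P0.npy");m=(P[...,1]>.1)&(P[...,1]<.36)&(P[...,0]>.6)&(P[...,0]<.95)&(P[...,2]>.04)
Q=P[m];print(Q[:,0].min(),np.percentile(Q[:,0],1),Q[:,2].max(),np.percentile(Q[:,2],90))
E
```

```text
0.7467565049515528 0.7503598274665287 0.11107751355301156 0.10467891088122062
```

```bash
python3 -m handwheel '[[[-1,0.5,20,0,0,0],[0,0,20,0,0,0],[0,0,12,0,0,0],[0,0,6,0,0,0],[0,0,3,0,0,0],[0,0,0,0,0,0]]]'
python3 -m handwheel '[[[0,0,0,0,0,0],[0,0,0,0,0,0],[0,0,0,0,0,0],[0,0,0,0,0,0],[0,0,0,0,0,0],[0,0,0,0,0,0]]]' 1; python3 -m handwheel '[[[0,0,-10,0,0,0],[0,0,-20,0,0,0],[0,0,-30,0,0,0],[0,0,-40,0,0,0],[0,0,-25,0,0,0],[0,0,0,0,0,0]]]'
python3 - <<'E'
from h import *
plan(.6131,-.2465,.125,0)
d,P=cloud("side")
cv2.imwrite("pics/s20.png",d["img"][80:240,180:380,::-1].repeat(3,0).repeat(3,1))
E
```

```text
time_s: 52.05
tcp_pos: [0.6698, 0.2274, 0.0039]
ee_rot: [[1.0, -0.0, 0.001], [-0.0, -1.0, 0.0], [0.001, -0.0, -1.0]]
ft_force: [-0.7, 0.5, 0.1]
width: 0.754
time_s: 52.65
tcp_pos: [0.6696, 0.2273, 0.0037]
ee_rot: [[1.0, -0.0, 0.0], [-0.0, -1.0, 0.0], [0.0, -0.0, -1.0]]
ft_force: [-0.8, -0.7, 2.9]
width: 0.448
time_s: 53.25
tcp_pos: [0.6719, 0.2283, 0.1343]
ee_rot: [[1.0, 0.0, 0.007], [0.0, -1.0, 0.004], [0.007, -0.004, -1.0]]
ft_force: [0.4, 0.1, -1.2]
width: 0.449
t 53.2 pos [0.6719 0.2283 0.1343] psi 0.01 tilt [0.42 0.21] w 0.449 F [ 0.4  0.1 -1.2] q [ 0.6   0.47 -0.03  0.   -1.06  0.97]
turn az=0.01 (0.0 rows of 8), then dx=-58.8 dy=474.8 dz=9.3
```

View pics/s20.png

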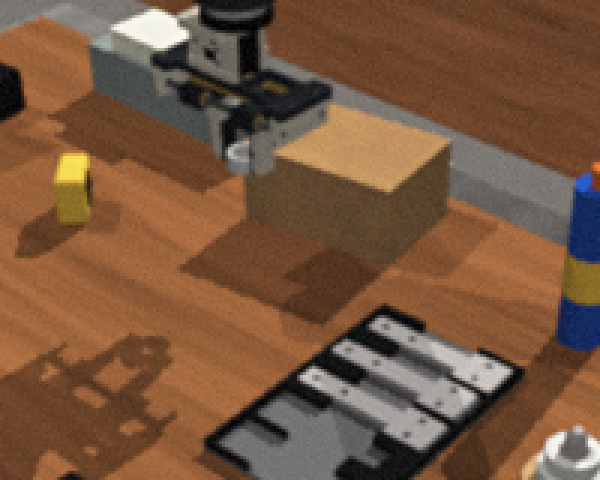

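```bash
python3 -m handwheel '[[[-10,10,0,0,0,0],[-12,25,0,0,0,0],[-12,30,0,0,0,0],[-12,30,0,0,0,0],[-8,30,0,0,0,0],[-5,30,0,0,0,0],[0,30,0,0,0,0],[0,30,0,0,0,0],[0,30,0,0,0,0],[0,30,0,0,0,0],[0,30,0,0,0,0],[0,30,0,0,0,0],[0,30,0,0,0,0],[0,30,0,0,0,0],[0,30,0,0,0,0],[0,30,0,0,0,0],[0,15,0,0,0,0],[0,5,10,0,0,0],[0,0,15,0,0,0],[0,0,0,0,0,0]]]'
python3 -m handwheel '[[[0,0,0,0,0,0]]]'
python3 - <<'E'
from h import *
plan(.6131,-.2465,.09,0)
look("pics/s21.png",.1)
E
```

```text
time_s: 55.3
tcp_pos: [0.6082, -0.2464, 0.0999]
ee_rot: [[1.0, -0.001, -0.005], [-0.001, -1.0, 0.002], [-0.005, -0.002, -1.0]]
ft_force: [-0.2, -0.4, 0.3]
width: 0.444
time_s: 55.4
tcp_pos: [0.6097, -0.2467, 0.1023]
ee_rot: [[1.0, 0.001, -0.002], [0.001, -1.0, 0.0], [-0.002, -0.0, -1.0]]
ft_force: [0.5, 0.1, -0.3]
width: 0.443
t 55.4 pos [ 0.6097 -0.2467  0.1023] psi 0.04 tilt [-0.12  0.02] w 0.443 F [ 0.5  0.1 -0.3] q [-0.09  0.43 -0.18 -0.   -0.96  1.66]
turn az=0.04 (0.0 rows of 8), then dx=3.4 dy=-0.2 dz=12.3
```

View pics/s21.png

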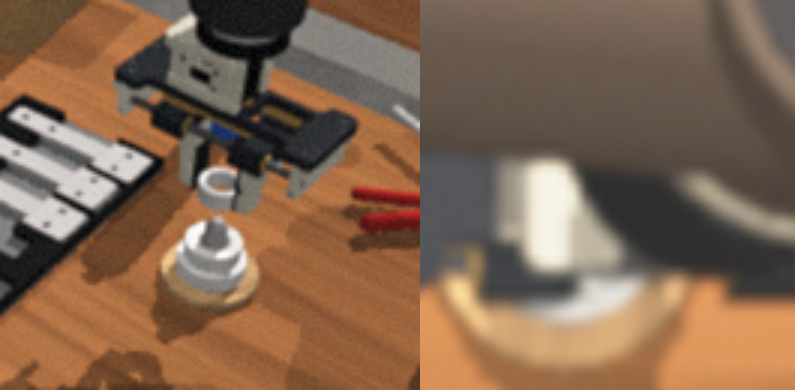

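```bash
python3 -m handwheel '[[[2.6,-0.1,5,0,0,0],[0,0,5,0,0,0],[0,0,0,0,0,0],[0,0,0,0,0,0]]]'
python3 - <<'E'
from h import *
plan(.6131,-.2465,.075,0)
E
```

```text
time_s: 55.9
tcp_pos: [0.6127, -0.2476, 0.0932]
ee_rot: [[1.0, -0.0, -0.0], [-0.0, -1.0, 0.0], [-0.0, -0.0, -1.0]]
ft_force: [-0.7, -0.3, 0.4]
width: 0.447
t 55.9 pos [ 0.6127 -0.2476  0.0932] psi -0.02 tilt [-0.02  0.  ] w 0.447 F [-0.7 -0.3  0.4] q [-0.09  0.44 -0.18  0.   -0.95  1.66]
turn az=-0.02 (0.0 rows of 8), then dx=0.4 dy=-1.1 dz=18.2
```

```bash
python3 -m handwheel '[[[0.4,-1,4,0,0,0],[0,0,5,0,0,0],[0,0,5,0,0,0],[0,0,5,0,0,0],[0,0,4,0,0,0],[0,0,0,0,0,0],[0,0,0,0,0,0]]]'
python3 - <<'E'
from h import *
plan(.6131,-.2465,.052,0)
look("pics/s22.png",.1)
E
```

```text
time_s: 56.6
tcp_pos: [0.6132, -0.2467, 0.0703]
ee_rot: [[1.0, -0.0, -0.0], [-0.0, -1.0, -0.0], [-0.0, 0.0, -1.0]]
ft_force: [0.5, 0.3, -0.3]
width: 0.448
t 56.6 pos [ 0.6132 -0.2467  0.0703] psi -0.03 tilt [-0.02 -0.  ] w 0.448 F [ 0.5  0.3 -0.3] q [-0.09  0.46 -0.21  0.   -0.9   1.66]
turn az=-0.03 (0.0 rows of 8), then dx=-0.1 dy=-0.2 dz=18.3
```

View pics/s22.png

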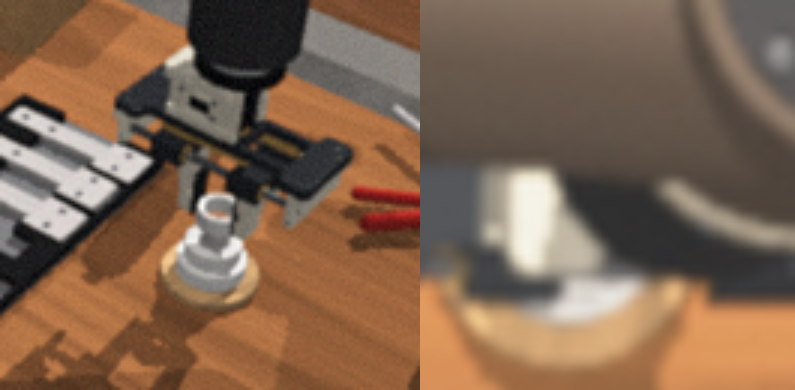

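```bash
python3 -m handwheel '[[[0,0,5,0,0,0],[0,0,5,0,0,0],[0,0,4,0,0,0],[0,0,3,0,0,0],[0,0,1.5,0,0,0],[0,0,0,0,0,0],[0,0,0,0,0,0]]]'
python3 - <<'E'
from h import *
plan(.6131,-.2465,.051,0)
E
```

```text
time_s: 57.4
tcp_pos: [0.6133, -0.2467, 0.052]
ee_rot: [[1.0, -0.0, 0.0], [-0.0, -1.0, -0.0], [0.0, 0.0, -1.0]]
ft_force: [0.1, 0.6, -0.5]
width: 0.445
t 57.4 pos [ 0.6133 -0.2467  0.052 ] psi -0.02 tilt [ 0.01 -0.  ] w 0.445 F [ 0.1  0.6 -0.5] q [-0.09  0.48 -0.22  0.   -0.86  1.66]
turn az=-0.02 (0.0 rows of 8), then dx=-0.2 dy=-0.2 dz=1.0
```

```bash
python3 -m handwheel '[[[0,0,1.5,0,0,0],[0,0,0.5,0,0,0],[0,0,0,0,0,0]]]';python3 -m handwheel '[[[0,0,0,0,0,0],[0,0,0,0,0,0],[0,0,0,0,0,0]]]' 0.38; python3 -m handwheel '[[[0,0,-10,0,0,0],[0,0,-30,0,0,0],[0,0,-40,0,0,0],[0,0,-40,0,0,0],[0,-10,-10,0,0,0],[0,-30,0,0,0,0],[0,-40,0,0,0,0],[0,-40,0,0,0,0],[0,-40,0,0,0,0],[0,-40,0,0,0,0],[0,-40,0,0,0,0],[0,-40,0,0,0,0],[0,-40,0,0,0,0],[0,-40,0,0,0,0],[0,-40,0,0,0,0],[-10,-40,0,0,0,0],[-20,-40,0,0,0,0],[-20,-40,0,0,0,0],[0,0,0,0,0,0],[0,0,0,0,0,0]]]' 0.25
python3 - <<'E'
from h import *
d,d1=look("pics/s23.png",.064)
plan(.6,.3,.1,0)
cv2.imwrite("pics/t23.png",d1["img"][:,:,::-1]);cv2.imwrite("pics/t23b.png",cv2.resize(d1["img"][130:260,240:400,::-1],(800,650),interpolation=cv2.INTER_CUBIC)[:600])
for n,dd in(("side",d),):
  z=dd["range_z"]
d,P=cloud("side")
# stack height profile: points near the spindle axis
m=(np.hypot(P[...,0]-.6131,P[...,1]+.2465)<.05)
q=P[m];r=np.hypot(q[:,0]-.6131,q[:,1]+.2465)
for a,b in((.0,.009),(.015,.019),(.021,.025),(.028,.031),(.036,.042)):
    k=(r>a)&(r<b);print(a,b,k.sum(),np.round(np.percentile(q[k,2],[10,50,90,97]),4))
E
```

```text
time_s: 57.7
tcp_pos: [0.6132, -0.2467, 0.0499]
ee_rot: [[1.0, -0.0, -0.0], [-0.0, -1.0, 0.0], [-0.0, -0.0, -1.0]]
ft_force: [0.1, -0.4, 0.2]
width: 0.449
time_s: 58.0
tcp_pos: [0.6133, -0.2467, 0.05]
ee_rot: [[1.0, -0.0, 0.0], [-0.0, -1.0, -0.0], [0.0, 0.0, -1.0]]
ft_force: [0.0, 0.1, 0.1]
width: 0.605
time_s: 60.0
tcp_pos: [0.5628, 0.2745, 0.1805]
ee_rot: [[1.0, 0.002, 0.0], [0.002, -1.0, 0.0], [0.0, -0.0, -1.0]]
ft_force: [0.4, -1.0, 0.0]
width: 0.754
t 60.1 pos [0.5636 0.273  0.1803] psi -0.03 tilt [0.01 0.  ] w 0.753 F [-0.  -0.2 -0.8] q [ 0.76  0.31 -0.17  0.   -1.09  0.81]
turn az=-0.03 (0.0 rows of 8), then dx=36.4 dy=-27.0 dz=80.3
0.0 0.009 24 [0.0634 0.0699 0.0724 0.0731]
0.015 0.019 70 [0.0486 0.0626 0.0658 0.0666]
0.021 0.025 93 [0.0298 0.046  0.0604 0.0635]
0.028 0.031 64 [0.0108 0.0268 0.0343 0.0439]
0.036 0.042 93 [0.0082 0.0106 0.0135 0.0147]
```

View pics/s23.png

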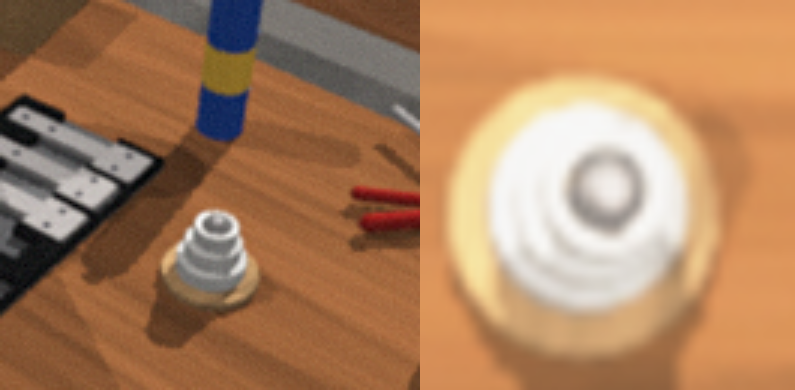

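View pics/t23.png

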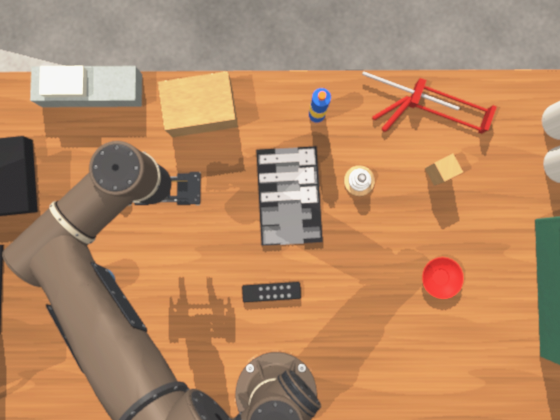

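View pics/t23b.png

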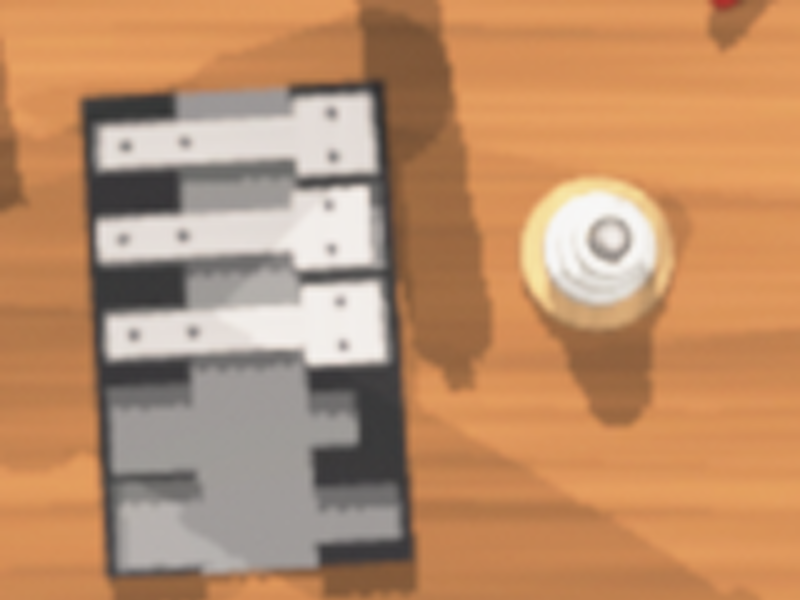

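```bash
python3 - <<'E'
from h import *
d,P=cloud("top");Ps=cloud("side")[1]
tx=np.radians(92.8);ex=np.array([np.cos(tx),np.sin(tx)]);ey=np.array([-ex[1],ex[0]]);c=np.array([.5688,-.0398])
g=cv2.cvtColor(d["img"],cv2.COLOR_RGB2GRAY)
for n,yy in(("a",0),("b",-.056),("c",-.112)):
    o=c+ey*yy
    # whiteness profile along pocket axis at z=.012, avg over +-8mm across
    s=np.arange(-.1,.1,.0005);prof=0
    for t in np.arange(-.008,.0081,.002):
        W=np.c_[o+s[:,None]*ex+t*ey,np.full(len(s),.012)]
        C=W@d["extrinsics"][:3,:3].T+d["extrinsics"][:3,3];f=210/np.tan(np.radians(d["fov_y"]/2))
        prof=prof+cv2.remap(g.astype(np.float32),(C[:,0]/C[:,2]*f+d["cx"]).astype(np.float32)[None],(C[:,1]/C[:,2]*f+d["cy"]).astype(np.float32)[None],1)[0]/9
    k=np.nonzero(prof>125)[0];print(n,"ends (tray x) mm",s[k[0]]*1e3,s[k[-1]]*1e3,"mid",(s[k[0]]+s[k[-1]])*500)
    for nm,Q in(("top",P),("side",Ps)):
        L=(Q[...,:2]-o)@ex;T=(Q[...,:2]-o)@ey
        print("  z",nm,[round(float(np.nanmedian(Q[...,2][(abs(L-x)<.008)&(abs(T)<.008)]))*1e3,1) for x in(-.07,-.055,-.04,-.02,0,.02,.04,.055,.07)])
E
```

```text
a ends (tray x) mm -95.0 99.50000000000017 mid 2.2500000000000853
  z top [13.3, 12.2, 13.1, 12.1, 11.7, 13.1, 12.4, 12.2, 13.0]
  z side [12.0, 12.3, 11.8, 12.1, 13.2, 11.6, 12.1, 12.2, 12.4]
b ends (tray x) mm -82.99999999999999 99.50000000000017 mid 8.25000000000009
  z top [13.4, 13.4, 12.6, 12.1, 14.2, 14.7, 11.0, 12.0, 13.6]
  z side [12.4, 12.6, 12.1, 11.9, 12.4, 12.9, 12.5, 12.7, 12.9]
c ends (tray x) mm -82.49999999999999 99.50000000000017 mid 8.50000000000009
  z top [12.1, 13.7, 12.9, 13.6, 12.9, 12.0, 12.3, 14.0, 11.9]
  z side [13.4, 13.3, 12.3, 12.7, 12.4, 13.0, 13.2, 12.1, 12.2]
```

```bash
python3 - <<'E'
from h import *
d,P=cloud("top")
tx=np.radians(92.8);ex=np.array([np.cos(tx),np.sin(tx)]);ey=np.array([-ex[1],ex[0]]);c=np.array([.5688,-.0398])
g=d["img"][...,2].astype(np.float32);f=210/np.tan(np.radians(d["fov_y"]/2))
def smp(W):
    C=W@d["extrinsics"][:3,:3].T+d["extrinsics"][:3,3]
    return cv2.remap(g,(C[:,0]/C[:,2]*f+d["cx"]).astype(np.float32)[None],(C[:,1]/C[:,2]*f+d["cy"]).astype(np.float32)[None],1)[0]
for n,yy in(("a",0),("b",-.056),("c",-.112)):
    o=c+ey*yy;s=np.arange(-.089,.089,.0005)
    prof=np.mean([smp(np.c_[o+s[:,None]*ex+t*ey,np.full(len(s),.012)]) for t in np.arange(-.008,.0081,.002)],0)
    k=np.nonzero(prof>130)[0];print(n,"ends",s[k[0]]*1e3,s[k[-1]]*1e3,"mid",(s[k[0]]+s[k[-1]])*500)
    for x,w in((-.065,.036),(-.045,.036),(.05,.03),(.07,.03)):
        t=np.arange(-w,w,.0005);pr=np.mean([smp(np.c_[o+(x+q)*ex+t[:,None]*ey,np.full(len(t),.012)]) for q in(-.003,0,.003)],0)
        k=np.nonzero(pr>130)[0];m=len(t)//2;k2=[i for i in k];a=m
        while a>0 and pr[a]>130:a-=1
        b=m
        while b<len(t)-1 and pr[b]>130:b+=1
        print("   at",x,"across",t[a]*1e3,t[b]*1e3,"mid",(t[a]+t[b])*500)
    print("   tip side profile",np.round(prof[:24]).astype(int))
E
```

```text
a ends -82.49999999999999 83.00000000000016 mid 0.2500000000000835
   at -0.065 across -25.99999999999999 24.500000000000057 mid -0.749999999999966
   at -0.045 across -25.49999999999999 24.500000000000057 mid -0.49999999999996575
   at 0.05 across -14.499999999999986 14.00000000000004 mid -0.24999999999997247
   at 0.07 across -13.999999999999984 14.00000000000004 mid 2.7755575615628914e-14
   tip side profile [ 65  64  66  67  68  70  72  78  86  95 104 113 122 131 140 150 159 169
 179 187 194 201 207 214]
b ends -82.49999999999999 85.50000000000016 mid 1.5000000000000846
   at -0.065 across -26.49999999999999 23.500000000000057 mid -1.4999999999999667
   at -0.045 across -25.49999999999999 24.000000000000057 mid -0.749999999999966
   at 0.05 across -14.999999999999986 13.000000000000039 mid -0.9999999999999731
   at 0.07 across -14.999999999999986 13.500000000000039 mid -0.7499999999999729
   tip side profile [ 60  62  63  65  67  69  73  81  90  99 108 117 125 131 136 141 146 151
 155 158 161 164 166 170]
c ends -81.99999999999999 82.50000000000016 mid 0.2500000000000835
   at -0.065 across -24.499999999999986 24.000000000000057 mid -0.24999999999996553
   at -0.045 across -24.999999999999986 24.000000000000057 mid -0.49999999999996575
   at 0.05 across -14.499999999999986 14.00000000000004 mid -0.24999999999997247
   at 0.07 across -13.999999999999984 14.00000000000004 mid 2.7755575615628914e-14
   tip side profile [ 51  51  52  52  53  54  59  67  75  82  90  99 110 121 132 144 155 165
 173 180 187 193 200 204]
```

```bash
python3 -m handwheel '[[[0,0,0,0,0,7.9],[0,0,0,0,0,7.9],[0,0,0,0,0,7.9],[0,0,0,0,0,7.9],[0,0,0,0,0,7.9],[0,0,0,0,0,7.9],[0,0,0,0,0,7.9],[0,0,0,0,0,7.9],[0,0,0,0,0,7.9],[0,0,0,0,0,7.9],[0,0,0,0,0,8.1],[0,0,0,0,0,0],[0,0,0,0,0,0]]]' 0.6
python3 -c "
from h import *
plan(.6252,-.0372,.08,-87.2)"
```

```text
time_s: 61.6
tcp_pos: [0.5637, 0.2728, 0.1799]
ee_rot: [[0.053, -0.999, -0.0], [-0.999, -0.053, -0.0], [0.0, 0.0, -1.0]]
ft_force: [0.5, 0.5, 0.4]
width: 0.404
t 61.6 pos [0.5637 0.2728 0.1799] psi -86.94 tilt [-0. -0.] w 0.404 F [0.5 0.5 0.4] q [ 0.76  0.31 -0.17  0.   -1.09 -0.71]
turn az=0.26 (0.0 rows of 8), then dx=312.6 dy=-46.3 dz=99.9
```

```bash
python3 -m handwheel '[[[15,-2,0,0,0,0.26],[30,-4.5,0,0,0,0],[30,-4.5,0,0,0,0],[30,-4.5,0,0,0,0],[30,-4.5,0,0,0,0],[30,-4.5,0,0,0,0],[30,-4.5,0,0,0,0],[30,-4.5,0,0,0,0],[30,-4.5,0,0,0,0],[30,-4.5,0,0,0,0],[20,-3,20,0,0,0],[7.6,-0.8,30,0,0,0],[0,0,30,0,0,0],[0,0,20,0,0,0],[0,0,0,0,0,0],[0,0,0,0,0,0],[0,0,0,0,0,0]]]'
python3 -c "
from h import *
plan(.6252,-.0372,.04,-87.2)"
```

```text
time_s: 63.3
tcp_pos: [0.625, -0.0369, 0.0815]
ee_rot: [[0.047, -0.999, 0.002], [-0.999, -0.047, 0.0], [-0.0, -0.002, -1.0]]
ft_force: [0.6, 0.8, -0.6]
width: 0.399
t 63.3 pos [ 0.625  -0.0369  0.0815] psi -87.33 tilt [0.13 0.01] w 0.399 F [ 0.6  0.8 -0.6] q [ 0.25  0.4  -0.28  0.   -0.88 -0.21]
turn az=-0.13 (0.0 rows of 8), then dx=0.3 dy=-0.2 dz=41.5
```

```bash
python3 -m handwheel '[[[0,0,15,0,0,-0.1],[0,0,20,0,0,0],[0,0,15,0,0,0],[0,0,10,0,0,0],[0,0,0,0,0,0],[0,0,0,0,0,0]]]'
python3 -c "
from h import *
plan(.6255,-.0372,.0075,-87.2)"
```

```text
time_s: 63.9
tcp_pos: [0.6247, -0.0367, 0.0209]
ee_rot: [[0.048, -0.999, 0.001], [-0.999, -0.048, 0.0], [0.0, -0.001, -1.0]]
ft_force: [-0.5, -0.4, 0.9]
width: 0.395
t 63.9 pos [ 0.6247 -0.0367  0.0209] psi -87.26 tilt [0.07 0.  ] w 0.395 F [-0.5 -0.4  0.9] q [ 0.25  0.47 -0.33  0.   -0.76 -0.21]
turn az=-0.06 (0.0 rows of 8), then dx=0.5 dy=-0.8 dz=13.4
```

Descend, close, lift 2 mm, slide 2.5 mm toward the head, set down, release.

```bash
python3 -m handwheel '[[[0,-0.5,6,0,0,0],[0,0,5,0,0,0],[0,0,2.5,0,0,0],[0,0,0,0,0,0],[0,0,0,0,0,0]]]'; python3 -m handwheel '[[[0,0,0,0,0,0],[0,0,0,0,0,0],[0,0,0,0,0,0],[0,0,0,0,0,0],[0,0,0,0,0,0]]]' 1; python3 -m handwheel '[[[0,0,-2,0,0,0],[2.5,0,0,0,0,0],[0,0,0,0,0,0],[0,0,0,0,0,0]]]'
python3 -c "
from h import *
plan(.6250,-.0372,.0075,-87.2)"
```

```text
time_s: 64.4
tcp_pos: [0.6245, -0.0368, 0.0064]
ee_rot: [[0.047, -0.999, -0.0], [-0.999, -0.047, -0.0], [0.0, 0.0, -1.0]]
ft_force: [0.3, 0.2, 0.6]
width: 0.397
time_s: 64.9
tcp_pos: [0.6248, -0.0368, 0.0066]
ee_rot: [[0.047, -0.999, 0.001], [-0.999, -0.047, 0.0], [0.0, -0.001, -1.0]]
ft_force: [1.7, -0.5, 1.1]
width: 0.267
time_s: 65.3
tcp_pos: [0.6244, -0.0394, 0.0082]
ee_rot: [[0.047, -0.999, -0.0], [-0.999, -0.047, -0.0], [-0.0, 0.0, -1.0]]
ft_force: [-0.6, -1.9, -0.6]
width: 0.264
t 65.3 pos [ 0.6244 -0.0394  0.0082] psi -87.3 tilt [-0.03 -0.  ] w 0.264 F [-0.6 -1.9 -0.6] q [ 0.25  0.49 -0.34 -0.   -0.74 -0.2 ]
turn az=-0.10 (0.0 rows of 8), then dx=-2.1 dy=-0.7 dz=0.7
```

```bash
python3 -m handwheel '[[[0,-0.4,1.3,0,0,-0.1],[0,0,0,0,0,0]]]'; python3 -m handwheel '[[[0,0,0,0,0,0],[0,0,0,0,0,0],[0,0,0,0,0,0]]]' 0.6; python3 -m handwheel '[[[0,0,-5,0,0,0],[0,0,-20,0,0,0],[0,0,-40,0,0,0],[0,0,-50,0,0,0],[-20,0,-40,0,0,0],[-40,0,0,0,0,0],[-40,0,0,0,0,0],[-40,0,0,0,0,0],[-40,0,0,0,0,0],[-40,0,0,0,0,0],[-40,0,0,0,0,0],[-30,0,0,0,0,0],[0,0,0,0,0,0],[0,0,0,0,0,0]]]'
python3 - <<'E'
from h import *
d,d1=look("pics/s25.png",.064)
plan(.6,.3,.1,0)
a=cv2.resize(d1["img"][130:260,240:400,::-1],(650,528),interpolation=cv2.INTER_CUBIC)
cv2.imwrite("pics/t25.png",a);cv2.imwrite("pics/t25f.png",d1["img"][:,:,::-1])
d=d1
tx=np.radians(92.8);ex=np.array([np.cos(tx),np.sin(tx)]);ey=np.array([-ex[1],ex[0]]);c=np.array([.5688,-.0398])
g=d["img"][...,2].astype(np.float32);f=210/np.tan(np.radians(d["fov_y"]/2))
def smp(W):
    C=W@d["extrinsics"][:3,:3].T+d["extrinsics"][:3,3]
    return cv2.remap(g,(C[:,0]/C[:,2]*f+d["cx"]).astype(np.float32)[None],(C[:,1]/C[:,2]*f+d["cy"]).astype(np.float32)[None],1)[0]
for n,yy in(("a",0),("b",-.056),("c",-.112)):
    o=c+ey*yy;s=np.arange(-.089,.089,.0005)
    prof=np.mean([smp(np.c_[o+s[:,None]*ex+t*ey,np.full(len(s),.012)]) for t in np.arange(-.008,.0081,.002)],0)
    k=np.nonzero(prof>130)[0];print(n,"ends",s[k[0]]*1e3,s[k[-1]]*1e3)
E
```

```text
time_s: 65.5
tcp_pos: [0.6249, -0.0393, 0.0069]
ee_rot: [[0.049, -0.999, -0.0], [-0.999, -0.049, -0.0], [0.0, 0.0, -1.0]]
ft_force: [0.1, 0.4, -1.9]
width: 0.268
time_s: 65.8
tcp_pos: [0.6253, -0.0392, 0.0073]
ee_rot: [[0.049, -0.999, 0.0], [-0.999, -0.049, 0.0], [0.0, -0.0, -1.0]]
ft_force: [0.1, 1.1, 0.4]
width: 0.394
time_s: 67.2
tcp_pos: [0.6105, 0.251, 0.1622]
ee_rot: [[0.051, -0.999, -0.0], [-0.999, -0.051, -0.0], [0.0, 0.0, -1.0]]
ft_force: [-0.1, -0.8, 0.2]
width: 0.403
t 67.3 pos [0.6107 0.2497 0.1624] psi -87.2 tilt [-0. -0.] w 0.4 F [-1.   0.8  0.1] q [ 0.68  0.38 -0.11  0.   -1.08 -0.63]
turn az=-87.20 (10.9 rows of 8), then dx=-10.7 dy=-50.3 dz=62.4
a ends -81.99999999999999 83.00000000000016
b ends -82.49999999999999 83.50000000000016
c ends -82.49999999999999 82.50000000000016
```

View pics/t25.png

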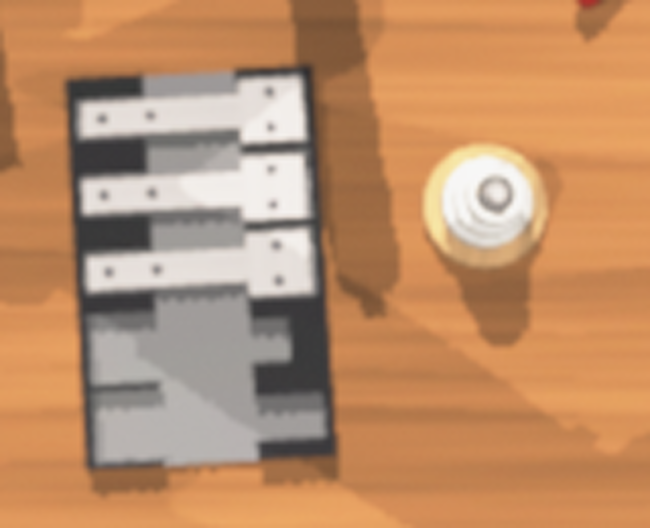

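View pics/s25.png

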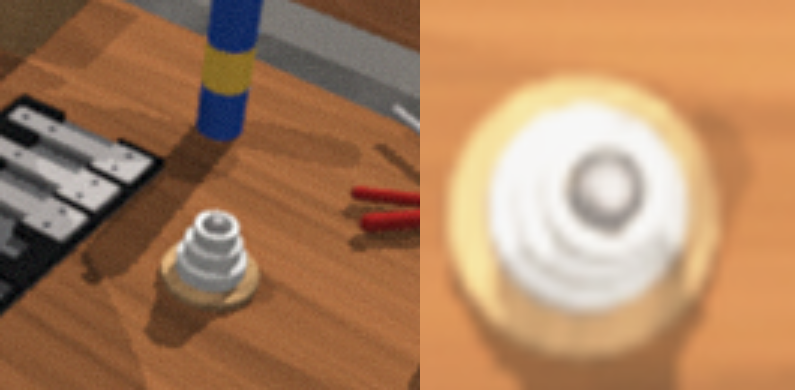

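```bash
python3 -c "
from rig import sign_off
print(sign_off())"
```

```text
the job is handed in; nothing more can be done
None
```

I packed the kit and handed it in at about 67 s of the 208 s allowed. `sign_off` gives no verdict, so this rests on my own camera checks.

- **Parts present:** there were three T-brackets on the bench. I saw no filling knife or brush in any view, so their pockets are empty.
- **Brackets:** all three lie flat in their keyed pockets (a, b and c) with heads in the wide ends. The depth readings put their tops at about 12 mm, as expected (4 mm floor plus 8 mm part).
- **Correction to pocket b:** a late check showed that bracket about 2.5–3 mm off along its pocket. I picked it up again and re-centred it. In the last picture all three brackets are centred in their pockets to within about 1 mm.
- **Collars:** large, then medium, then small are home on the spindle. The depth readings put their tops at about 27, 46 and 63 mm, against the expected 28, 46 and 64 mm.
- **Bystanders:** I did not touch the tape measure or the bulb box. The bulb box was in the same place in the later pictures. The tape measure was hidden by the arm in the last top view, but unmoved where earlier pictures showed it.
- **Calibration:** the side camera sits about 1 pixel (roughly 2 mm) off the top camera, which is within the stated calibration. No check failed at the end.

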